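# Shut down the jar capper after a run

### The job

The capping run is over: first turn the feed knob fully anticlockwise to off, and only then handle the finished jars, standing every one of them upright on the floor of the blue tote. When the catch tray is empty, lock its levelling screw by turning the hexagonal jam nut clockwise until it is hard down on the lug, without turning the brass screw itself. Leave the glassware and other things around alone.

Things in the scene. Friction and masses are not known exactly. Their poses are not given: they have to be found in the camera images.
- jar0: finished sample jar: brown round body with white screw lid, one smooth cylinder 46 mm in diameter and 58 mm tall, 90 to 145 g, closed. Four to six of jar0 to jar5 are present, standing upright in the catch tray. Origin at the centre of its underside, z up through the lid
- jar1: finished sample jar: brown round body with white screw lid, one smooth cylinder 46 mm in diameter and 58 mm tall, 90 to 145 g, closed. Four to six of jar0 to jar5 are present, standing upright in the catch tray. Origin at the centre of its underside, z up through the lid
- jar2: finished sample jar: brown round body with white screw lid, one smooth cylinder 46 mm in diameter and 58 mm tall, 90 to 145 g, closed. Four to six of jar0 to jar5 are present, standing upright in the catch tray. Origin at the centre of its underside, z up through the lid
- jar3: finished sample jar: brown round body with white screw lid, one smooth cylinder 46 mm in diameter and 58 mm tall, 90 to 145 g, closed. Four to six of jar0 to jar5 are present, standing upright in the catch tray. Origin at the centre of its underside, z up through the lid
- jar4: finished sample jar: brown round body with white screw lid, one smooth cylinder 46 mm in diameter and 58 mm tall, 90 to 145 g, closed. Four to six of jar0 to jar5 are present, standing upright in the catch tray. Origin at the centre of its underside, z up through the lid
- jar5: finished sample jar: brown round body with white screw lid, one smooth cylinder 46 mm in diameter and 58 mm tall, 90 to 145 g, closed. Four to six of jar0 to jar5 are present, standing upright in the catch tray. Origin at the centre of its underside, z up through the lid
- tray: the capping machine's catch tray: shallow open steel tray, fixed, 185 mm (x) by 255 mm (y) outside, walls 5 mm thick and 22 mm high, floor 5 mm thick. Origin under its centre. A grey lug 66 x 66 mm, 40 mm high, stands on its far (+x) edge, centred at (125.5, -45) mm in the tray's frame, carrying the levelling screw and its jam nut.
- capper: the white jar capping machine, fixed, on the tray's +y side; 280 (x) x 200 mm (y), base 130 mm high with a head to 385 mm. Origin under its centre, 360 mm from the tray's. Its steel chute, 64 mm wide, slopes down towards the tray and ends 165 mm from the tray's centre, about 72 mm above the bench
- tote: blue open plastic tote, fixed to the bench, 210 mm (x) by 260 mm (y) outside, walls 6 mm thick and 55 mm high, floor 6 mm thick (jars stand 6 mm above its origin). Origin under its centre
- feed_box: blue fixed feed control box, 110 (x) x 80 (y) x 55 mm high, with the black feed knob on top, 10 mm towards -x from its centre. Origin under its centre
- feed_knob (a joint): angle of the feed knob: 0 = off, the end stop fully anticlockwise seen from above; grows clockwise to 4.2. It starts somewhere between 1.3 and 2.8 and stays where it is left; turning it takes about 0.04 N m
- feed_knob_grip (a point): point on the knob's vertical turning axis at the height to grip it; turns with the knob. Its x axis lies along the knob's grip bar, 42 mm long, 14 mm thick and 32 mm high, its top 7 mm above this point, which is 92 mm above the bench. A white line on its -x half points to the -x side of the box at off
- jam_nut (a joint): angle of the jam nut, growing clockwise seen from above as it tightens: 4.19 = locked hard down on the lug (end stop). Starts between 1.0 and 2.4, stays where it is left and descends 0.4 mm per rad; turning it takes about 0.06 N m
- nut_mid (a point): middle of the dark steel hexagonal jam nut, on its vertical turning axis; turns with the nut. The nut is 34 mm across flats and 20 mm high; its flats face along the point's x axis and every 60 degrees from it. A red paint mark on the nut lines up with the red mark on the lug (far side) when the nut is locked. Nut underside lies 0.5 to 2 mm over the lug, whose top is 40 mm above the bench
- screw (a joint): angle of the brass levelling screw that stands up through the nut to 85 mm above the bench (18 mm in diameter to 74 mm, then a tab 14 x 6 mm), 0 as set; stiff (0.4 N m) but turns if its tab is gripped or struck; it must stay as set
- flask_a: empty conical glass flask, 80 mm wide, 116 mm tall; bystander, to be left alone. Origin at the centre of its underside
- dish: flat glass dish, 50 mm in diameter, 14 mm tall; bystander, to be left alone. Origin at the centre of its underside
- beaker: glass beaker, 64 mm wide, 70 mm tall; bystander, to be left alone. Origin at the centre of its underside
- spatula: small spatula lying on the bench, 160 mm long; bystander, to be left alone. Origin in its middle part

How it is judged:
By the outcome, as a careful person would: the job done as asked, in the order asked, and still so for the second after the job is handed in, with the robot touching nothing.
Of jar0, jar1, jar2, jar3, jar4, jar5 only 4 to 6 are there at a start; the rules pass over those that are not, and their reading is None.
At some moment in a run one of jar0, jar1, jar2, jar3, jar4, jar5 may be knocked a few centimetres aside while the robot is not near it.
It also fails if it takes over 210 s, if anything falls off the work surface, if the arm or the gripper's body presses on something with over 40 N, if the wrist force passes 120 N, or if a joint passes its speed limit or range.

### The arm

A 6-joint arm with a two-finger parallel gripper is mounted at the origin on the work surface. World frame = base frame: x ahead of the robot, y to its left, z up, the work surface at z = 0. Lengths are in m, angles in rad, forces in N, time in s.
With the tool pointing down it reaches from about 0.325 to 1 m from the base axis. Payload 5.1 kg.
Tool frame: the origin (TCP) lies at the very end of the fingers, on their centre line; the grasp point (between the pads) lies 19 mm behind it; y points along the fingers, z is the direction in which the jaws open and shut, and the axes are right-handed (so a half turn about y gives the same grasp; the last joint's range is limited). The gripper opens to 85 mm and grips with 20 to 120 N. Pads are 22 mm wide; open, the fingers measure 114 mm over their backs; the gripper's body (76 mm by 85 mm) begins 54 mm behind the grasp point. The pads swing forward as they close: fully open they stand 13 mm farther back than shut.
Start: joints at [1.232, 0.124, 1.65, -0, 1.367, -0.083], TCP at [0.164, 0.629, 0.231] pointing down, gripper open.
Joint ranges: [-2.61, 2.61], [-1.02, 2.33], [0.03, 2.71], [-1.35, 4.49], [0.32, 2.68], [-2.91, 2.91]. Speed limits (rad/s): [2.57, 2.57, 3.14, 3.14, 3.14, 3.14].

### API

Orientations are given as [roll, pitch, yaw] about the fixed x, y, z axes, in that order (R = Rz(yaw) Ry(pitch) Rx(roll)).
In Python, from cell import manip gives the robot as it stands.
- The arm moves only by the tool drive_tool, never from a script. Its argument "motion" is a list of rows, each an object with "gripper": the finger opening in cm, from 0 to 8.54; "translation": the shift along the tool's x, y, z in cm, a list of three; "delta_rot": the turn, a rotation vector about the tool's x, y, z in rad, a list of three. A call has 1 to 20 rows; each row is the pose to reach, as a shift and turn from the pose commanded when the call began, along the tool's axes at that moment; what a row does not reach only later rows make up. A row lasts 1/12 s, in which the tool goes at most 41.7 mm and 7.16 degrees, less where a joint would pass 70% of its speed; a pose out of reach is approached as far as the arm can. A call with a gripper value outside its range is refused whole. The fingers move at their own pace and stop on an object; the grip force is fixed at half the most. Time passes only in rows, so rows that repeat a pose let the fingers close. It gives the time, the measured TCP pose, the force and the opening at its end, in the units of the state.
- manip.get_state(): the state, without advancing time (a new reading comes with each control period).
- manip.read_camera(name): name is "scene" or "side" or "wrist"; returns a dict with "color" (420x560x3 uint8, red, green, blue), "fov_y" (degrees; the focal length in pixels is half the picture's height over the tangent of half this angle, whatever the lens; pixels are square), "cx", "cy" (the principal point, pixels), "k1" (the pictures are not rectified: a ray, as slopes to the right and down, at radius r is drawn at 1 + k1 r^2 times it, then the intrinsics apply), "view" (4x4, takes a point from world to camera coordinates). Camera axes: x right, y up, looking along -z (the intrinsics and any distortion apply to the point x, -y, -z); pixel columns grow to the right and rows downward; lengths in m; the calibration is good to about 2 mm. A picture is of the moment at which its call begins. There is no depth.
- manip.hand_in(): hands the job in, once; it reports no verdict.
The state is a dict: "time": time; "qpos": joint angles; "joint_velocities": joint speeds; "tau": joint torques, N m; "tcp_pos": TCP position; "tcp_rot": TCP orientation; "contact_force": force on the tool from outside, world axes, zero at the start; "moment": the same for the moment, N m; "width": finger opening in m.
Only numpy, scipy, OpenCV 4.12 (cv2) and the standard library are available. Lean on these libraries where they do the work, as an engineer would, in place of code of your own. Each camera call takes 0.05 s, during which the arm holds its last target. There are 200 camera calls.

## Working session

There is one attempt and no reset: what is moved stays moved. The work goes in short steps, Python scripts to look and compute and a tool call to move; the robot and the scene stay as the last step left them, time stands still between calls to the robot, and variables do not carry over. Pictures are saved under pics/ and viewed, about 12 in all and at most 16, crops included, and the job is handed in when it is done.

Besides the shell and the picture viewer there is one more tool, called after "Request:" as name(argument=value, ...), one argument or row to a line, values as JSON. drive_tool: Moves the arm, as the interface text tells. Its arguments: {"type":"object","properties":{"motion":{"type":"array","items":{"type":"object","properties":{"gripper":{"type":"number"},"translation":{"type":"array","items":{"type":"number"}},"delta_rot":{"type":"array","items":{"type":"number"}}}}}},"required":["motion"]}

```bash
mkdir -p pics; ls; cat > h.py <<'E'
import numpy as np, cv2
from scipy.spatial.transform import Rotation as R
from cell import manip
def shot(name,fn=None):
    c=manip.read_camera(name)
    if fn: cv2.imwrite('pics/'+fn,c['color'][:,:,::-1])
    return c
def K(c):
    h=c['color'].shape[0]; f=h/2/np.tan(np.radians(c['fov_y'])/2)
    return np.array([[f,0,c['cx']],[0,f,c['cy']],[0,0,1]]), np.array([c['k1'],0,0,0,0.])
def ray(c,px):
    k,d=K(c); u=cv2.undistortPoints(np.array([[px]],float),k,d)[0,0]
    V=np.array(c['view']); Rw=V[:3,:3].T; o=-Rw@V[:3,3]
    return o, Rw@np.array([u[0],-u[1],-1])
def onz(c,px,z):
    o,r=ray(c,px); return o+r*(z-o[2])/r[2]
def proj(c,P):
    k,d=K(c); V=np.array(c['view']); p=V[:3,:3]@np.array(P,float)+V[:3,3]; p=p*[1,-1,-1]
    return cv2.projectPoints(p.reshape(1,1,3),np.zeros(3),np.zeros(3),k,d)[0].ravel()
def st():
    s=manip.get_state(); return s
def tcpR():
    s=st(); return np.array(s['tcp_pos']), R.from_euler('xyz',s['tcp_rot']).as_matrix()
def togo(target,yaw_z=None):
    """tool-frame cm shift from measured pose to target"""
    p,r=tcpR(); return np.round(100*r.T@(np.array(target)-p),2)
E
python3 - <<'E'
from h import *
for n in ['scene','side','wrist']:
    c=shot(n,n+'0.png'); V=np.array(c['view']); print(n,c['fov_y'],c['cx'],c['cy'],c['k1'],-V[:3,:3].T@V[:3,3], V[2,:3])
print(st()); print(tcpR())
E
```

```text
pics
scene 51.46701670208082 280.3223232360602 208.33890273284732 -0.14278316576523584 [1.32077182 0.08328279 0.96700175] [ 0.64235287 -0.05845244  0.76417675]
side 52.17640855831814 281.924819485311 207.64024170604822 0.047644876080882435 [0.27385801 0.78256189 0.9499376 ] [-0.25926152  0.56241182  0.78516012]
wrist 71.10816521995433 278.8394654345627 210.80039852528074 -0.0337471004388697 [0.09150446 0.64934976 0.37286006] [-0.28391355  0.07644868  0.95579741]
{'time': 0.15, 'qpos': array([ 1.23239087e+00,  1.24356495e-01,  1.65135861e+00, -3.49643439e-05,
        1.36750761e+00, -8.25385114e-02]), 'joint_velocities': array([ 0.00081671, -0.00272674, -0.00326729,  0.0005593 ,  0.00261316,
       -0.00016457]), 'tau': array([ 1.00215625e-04, -4.24225831e+01, -3.66014743e+01, -5.81595282e-05,
        4.69153500e-03,  4.96014323e-06]), 'tcp_pos': array([0.16434481, 0.62838863, 0.23033564]), 'tcp_rot': array([-1.57242365e+00,  1.00273176e-04, -2.55859942e-01]), 'contact_force': array([ 0.35670735,  0.13795513, -0.20208798]), 'moment': array([-0.02556074,  0.03190503,  0.00197682]), 'width': 0.08551465349829447}
(array([0.16434481, 0.62838863, 0.23033564]), array([[ 9.67446017e-01, -5.08848282e-04,  2.53076957e-01],
       [-2.53077448e-01, -1.54897326e-03,  9.67444782e-01],
       [-1.00273176e-04, -9.99998671e-01, -1.62732604e-03]]))
```

View pics/scene0.png

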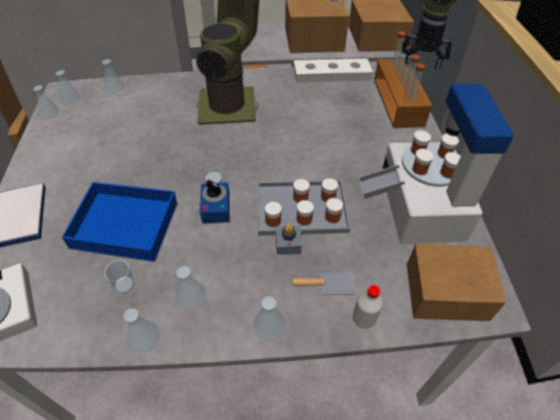

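View pics/side0.png

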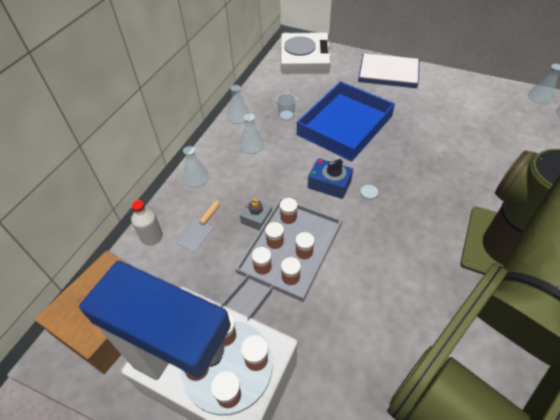

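The scene picture shows 5 jars in the tray, with lids near (302,186), (330,187), (273,210), (305,209) and (334,208). The nut is at (289,232), the knob at (213,188) and the tote around (122,220). The side view agrees. The dish sits beside the feed box at side (370,191).

```bash
python3 - <<'E'
from h import *
S=cv2.imread('pics/scene0.png'); 
cs=shot('scene');cd=shot('side')
def lids(c,box):
    im=c['color']; hsv=cv2.cvtColor(im,cv2.COLOR_RGB2HSV)
    m=((hsv[...,2]>185)&(hsv[...,1]<45)).astype(np.uint8)
    n,l,s,ce=cv2.connectedComponentsWithStats(m)
    return [(ce[i],s[i,4]) for i in range(1,n) if s[i,4]>30 and box[0]<ce[i][0]<box[2] and box[1]<ce[i][1]<box[3]]
for c,b in((cs,(250,170,360,230)),(cd,(235,190,340,290))):
    for p,a in lids(c,b): print(np.round(p),a,np.round(onz(c,p,0.060),3))
print('tote scene rim', [np.round(onz(cs,p,0.055),3) for p in((83,185),(177,189),(154,256),(67,240))])
print('tote side rim', [np.round(onz(cd,p,0.055),3) for p in((298,120),(341,84),(394,98),(350,156-12))])
print('box', [np.round(onz(cs,p,0.055),3) for p in((201,185),(228,183),(230,213),(202,213))])
print('knob',onz(cs,(213,184),0.095),onz(cd,(335,164),0.095))
print('nut',onz(cs,(289,229),0.08),onz(cd,(255,203),0.08))
print('tray rim',[np.round(onz(cs,p,0.022),3) for p in((258,186),(345,184),(348,228),(258,232))])
print('dish',onz(cd,(370,191),0.01),onz(cs,(214,178),0.01))
for n,c,(x,y,w,h) in(('s',cs,(190,165,180,100)),('d',cd,(230,140,160,160))):
    cv2.imwrite(f'pics/crop_{n}.png',cv2.resize(c['color'][y:y+h,x:x+w,::-1],None,fx=4,fy=4,interpolation=cv2.INTER_CUBIC)[:600,:800])
E
```

```text
[301. 184.] 130 [0.473 0.219 0.06 ]
[330. 184.] 128 [0.477 0.301 0.06 ]
[334. 204.] 143 [0.554 0.302 0.06 ]
[305. 206.] 152 [0.557 0.221 0.06 ]
[273. 208.] 155 [0.554 0.132 0.06 ]
[288. 204.] 197 [0.557 0.128 0.06 ]
[274. 229.] 225 [0.558 0.216 0.06 ]
[305. 239.] 244 [0.476 0.215 0.06 ]
[261. 254.] 265 [0.557 0.297 0.06 ]
[290. 265.] 280 [0.48  0.297 0.06 ]
tote scene rim [array([ 0.42 , -0.421,  0.055]), array([ 0.459, -0.136,  0.055]), array([ 0.687, -0.179,  0.055]), array([ 0.621, -0.423,  0.055])]
tote side rim [array([ 0.664, -0.201,  0.055]), array([ 0.599, -0.428,  0.055]), array([ 0.414, -0.422,  0.055]), array([ 0.479, -0.16 ,  0.055])]
box [array([ 0.449, -0.067,  0.055]), array([0.447, 0.01 , 0.055]), array([0.56 , 0.015, 0.055]), array([ 0.555, -0.061,  0.055])]
knob [ 0.48622067 -0.02780115  0.095     ] [ 0.48300137 -0.02670007  0.095     ]
nut [0.64592355 0.16762054 0.08      ] [0.63197941 0.17268006 0.08      ]
tray rim [array([0.435, 0.097, 0.022]), array([0.446, 0.357, 0.022]), array([0.611, 0.335, 0.022]), array([0.606, 0.088, 0.022])]
dish [ 0.37640436 -0.0445083   0.01      ] [ 0.37974189 -0.03605399  0.01      ]
```

View pics/crop_s.png

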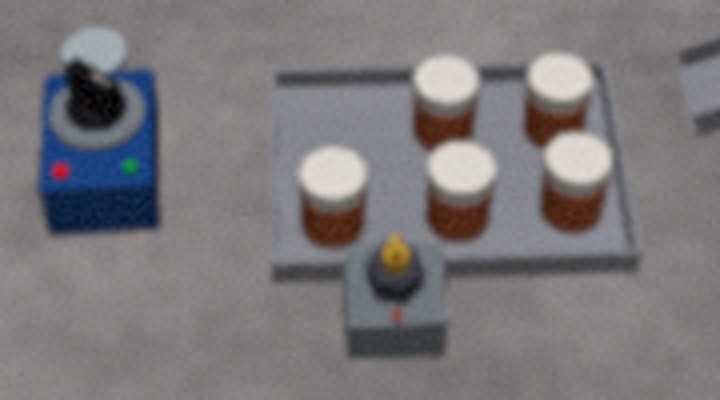

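Five jars are located, with both views agreeing to about 4 mm. I'll move above the knob for a close look.

Request:
drive_tool(
  motion=[
    {"gripper": 8.5,"translation": [47.5,-2,-55.4],"delta_rot": [0,-0.256,0]},
    {"gripper": 8.5,"translation": [47.5,-2,-55.4],"delta_rot": [0,-0.256,0]},
    {"gripper": 8.5,"translation": [47.5,-2,-55.4],"delta_rot": [0,-0.256,0]},
    {"gripper": 8.5,"translation": [47.5,-2,-55.4],"delta_rot": [0,-0.256,0]},
    {"gripper": 8.5,"translation": [47.5,-2,-55.4],"delta_rot": [0,-0.256,0]},
    {"gripper": 8.5,"translation": [47.5,-2,-55.4],"delta_rot": [0,-0.256,0]},
    {"gripper": 8.5,"translation": [47.5,-2,-55.4],"delta_rot": [0,-0.256,0]},
    {"gripper": 8.5,"translation": [47.5,-2,-55.4],"delta_rot": [0,-0.256,0]},
    {"gripper": 8.5,"translation": [47.5,-2,-55.4],"delta_rot": [0,-0.256,0]},
    {"gripper": 8.5,"translation": [47.5,-2,-55.4],"delta_rot": [0,-0.256,0]},
    {"gripper": 8.5,"translation": [47.5,-2,-55.4],"delta_rot": [0,-0.256,0]},
    {"gripper": 8.5,"translation": [47.5,-2,-55.4],"delta_rot": [0,-0.256,0]},
    {"gripper": 8.5,"translation": [47.5,-2,-55.4],"delta_rot": [0,-0.256,0]},
    {"gripper": 8.5,"translation": [47.5,-2,-55.4],"delta_rot": [0,-0.256,0]},
    {"gripper": 8.5,"translation": [47.5,-2,-55.4],"delta_rot": [0,-0.256,0]},
    {"gripper": 8.5,"translation": [47.5,-2,-55.4],"delta_rot": [0,-0.256,0]},
    {"gripper": 8.5,"translation": [47.5,-2,-55.4],"delta_rot": [0,-0.256,0]},
    {"gripper": 8.5,"translation": [47.5,-2,-55.4],"delta_rot": [0,-0.256,0]},
    {"gripper": 8.5,"translation": [47.5,-2,-55.4],"delta_rot": [0,-0.256,0]},
    {"gripper": 8.5,"translation": [47.5,-2,-55.4],"delta_rot": [0,-0.256,0]},
  ],
)

```text
time: 1.92
tcp_pos: [0.4839, -0.0282, 0.2511]
tcp_rot: [-1.57, 0.001, -0.002]
contact_force: [-1.1, 0.0, 0.9]
width: 0.085
```

```bash
python3 - <<'E'
from h import *
c=shot('wrist','w1.png'); print(tcpR(), st()['qpos'])
print(proj(c,[0.483,-0.027,0.095]))
E
```

```text
(array([ 0.48358494, -0.02724054,  0.25102747]), array([[ 9.99999504e-01, -8.09158634e-04,  5.80792173e-04],
       [-5.80300891e-04,  6.07253283e-04,  9.99999647e-01],
       [-8.09511036e-04, -9.99999488e-01,  6.06783427e-04]])) [-1.67427011e-01 -2.64610586e-01  1.98504388e+00  4.69098362e-04
  1.42205842e+00 -1.73771252e+00]
[278.25761224 194.95065715]
```

View pics/w1.png

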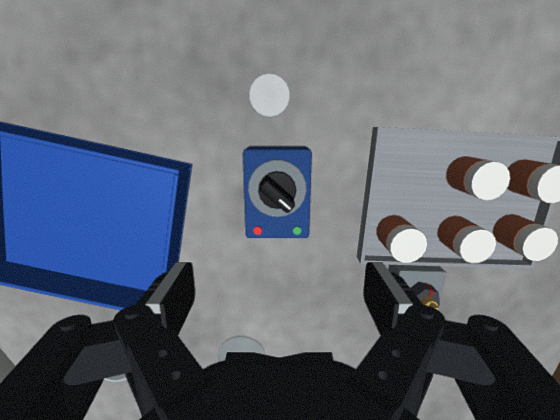

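The wrist view shows the knob dial around (277,188), with its white line running to about (291,208). That is down and right, so about 2.5 rad clockwise from off. The box sits square, and the tray and tote are slightly yawed.

```bash
python3 - <<'E'
from h import *
c=shot('wrist'); im=c['color']
hsv=cv2.cvtColor(im,cv2.COLOR_RGB2HSV)
sub=np.zeros(im.shape[:2],bool); sub[150:235,246:308]=1
black=((hsv[...,2]<60)&sub).astype(np.uint8)
n,l,s,ce=cv2.connectedComponentsWithStats(black); i=1+np.argmax(s[1:,4]); print('black',ce[i],s[i])
roi=np.zeros_like(sub); x,y,w,h=s[i,:4]; roi[y:y+h,x:x+w]=1
white=((hsv[...,2]>150)&(hsv[...,1]<60)&roi).astype(np.uint8)
ys,xs=np.nonzero(white); 
n,l,s2,ce2=cv2.connectedComponentsWithStats(white); print(s2[1:],ce2[1:])
j=1+np.argmax(s2[1:,4]); pts=np.argwhere(l==j)[:,::-1].astype(np.float32)
W=np.array([onz(c,p,0.099)[:2] for p in pts]).astype(np.float32)
v=cv2.fitLine(W,cv2.DIST_L2,0,.01,.01).ravel(); print('line',v, np.degrees(np.arctan2(v[1],v[0])),W.min(0),W.max(0))
# dial centre: grey ring
grey=((hsv[...,1]<60)&(hsv[...,2]>70)&sub).astype(np.uint8)
ct=max(cv2.findContours(grey,0,1)[0],key=cv2.contourArea); e=cv2.fitEllipse(ct); print('ring',e,onz(c,e[0],0.067))
blue=((hsv[...,0]>105)&(hsv[...,0]<130)&(hsv[...,1]>120)).astype(np.uint8)
cts=[k for k in cv2.findContours(blue,0,2)[0] if cv2.contourArea(k)>1500]
for k in cts:
    q=cv2.boxPoints(cv2.minAreaRect(k)); print('blue',cv2.contourArea(k),q.round())
    if cv2.contourArea(k)<9000: print([onz(c,p,0.055).round(3) for p in q])
E
```

```text
black [276.35183443 190.40921919] [ 258  172   37   41 1063]
[[260 178   1   1   1]
 [278 200  12  10  37]
 [279 210   1   1   1]] [[260.         178.        ]
 [283.7027027  204.54054054]
 [279.         210.        ]]
line [ 0.66363895  0.7480531   0.49201965 -0.02039195] 48.422005 [ 0.48710504 -0.02633876] [ 0.49687383 -0.01483505]
ring ((275.9952392578125, 187.94203186035156), (55.53477096557617, 56.420066833496094), 93.8170394897461) [ 0.48147247 -0.02867687  0.067     ]
blue 5773.5 [[243. 147.]
 [310. 147.]
 [310. 237.]
 [243. 237.]]
[array([ 0.437, -0.066,  0.055]), array([0.437, 0.01 , 0.055]), array([0.546, 0.013, 0.055]), array([ 0.546, -0.07 ,  0.055])]
blue 27566.0 [[-33. 278.]
 [  0. 122.]
 [197. 163.]
 [164. 319.]]
```

```bash
python3 - <<'E'
from h import *
im=cv2.imread('pics/w1.png')[145:240,238:313]
cv2.imwrite('pics/w1k.png',cv2.resize(np.clip(im.astype(float)*1.8,0,255).astype(np.uint8),None,fx=6,fy=6,interpolation=cv2.INTER_CUBIC))
E
```

```text
(no output)
```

View pics/w1k.png

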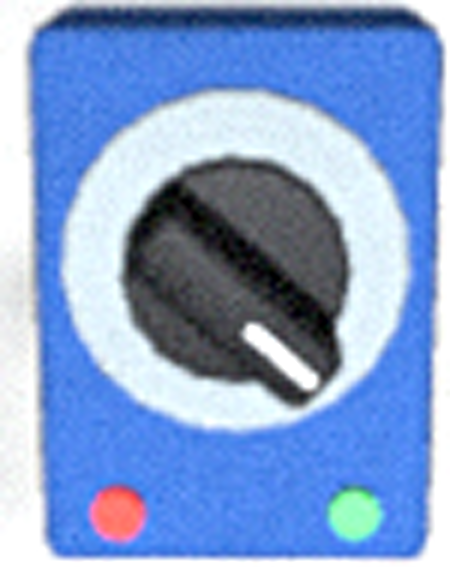

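Request:
drive_tool(
  motion=[
    {"gripper": 8.5,"translation": [-0.2,3,-0.2],"delta_rot": [0,0.5,0]},
    {"gripper": 8.5,"translation": [-0.2,6,-0.2],"delta_rot": [0,1.0,0]},
    {"gripper": 8.5,"translation": [-0.2,9,-0.2],"delta_rot": [0,1.5,0]},
    {"gripper": 8.5,"translation": [-0.2,12,-0.2],"delta_rot": [0,2.295,0]},
    {"gripper": 8.5,"translation": [-0.2,12,-0.2],"delta_rot": [0,2.295,0]},
    {"gripper": 7,"translation": [-0.2,12,-0.2],"delta_rot": [0,2.295,0]},
    {"gripper": 6,"translation": [-0.2,12,-0.2],"delta_rot": [0,2.295,0]},
    {"gripper": 5,"translation": [-0.2,12,-0.2],"delta_rot": [0,2.295,0]},
    {"gripper": 5,"translation": [-0.2,12,-0.2],"delta_rot": [0,2.295,0]},
    {"gripper": 5,"translation": [-0.2,12,-0.2],"delta_rot": [0,2.295,0]},
    {"gripper": 5,"translation": [-0.2,12,-0.2],"delta_rot": [0,2.295,0]},
    {"gripper": 5,"translation": [-0.2,12,-0.2],"delta_rot": [0,2.295,0]},
    {"gripper": 5,"translation": [-0.2,12,-0.2],"delta_rot": [0,2.295,0]},
    {"gripper": 5,"translation": [-0.2,12,-0.2],"delta_rot": [0,2.295,0]},
    {"gripper": 5,"translation": [-0.2,12,-0.2],"delta_rot": [0,2.295,0]},
    {"gripper": 5,"translation": [-0.2,12,-0.2],"delta_rot": [0,2.295,0]},
    {"gripper": 5,"translation": [-0.2,12,-0.2],"delta_rot": [0,2.295,0]},
    {"gripper": 5,"translation": [-0.2,12,-0.2],"delta_rot": [0,2.295,0]},
    {"gripper": 5,"translation": [-0.2,12,-0.2],"delta_rot": [0,2.295,0]},
    {"gripper": 5,"translation": [-0.2,12,-0.2],"delta_rot": [0,2.295,0]},
  ],
)

```text
time: 3.68
tcp_pos: [0.4815, -0.0278, 0.1315]
tcp_rot: [-1.571, 0.0, -2.293]
contact_force: [0.8, 0.5, 0.1]
width: 0.0501
```

Request:
drive_tool(
  motion=[
    {"gripper": 5,"translation": [0,1.5,0],"delta_rot": [0,0,0]},
    {"gripper": 5,"translation": [0,3,0],"delta_rot": [0,0,0]},
    {"gripper": 5,"translation": [0,4.5,0],"delta_rot": [0,0,0]},
    {"gripper": 5,"translation": [0,5.7,0],"delta_rot": [0,0,0]},
    {"gripper": 5,"translation": [0,5.7,0],"delta_rot": [0,0,0]},
    {"gripper": 3,"translation": [0,5.7,0],"delta_rot": [0,0,0]},
    {"gripper": 2,"translation": [0,5.7,0],"delta_rot": [0,0,0]},
    {"gripper": 1,"translation": [0,5.7,0],"delta_rot": [0,0,0]},
    {"gripper": 0.5,"translation": [0,5.7,0],"delta_rot": [0,0,0]},
    {"gripper": 0.5,"translation": [0,5.7,0],"delta_rot": [0,0,0]},
    {"gripper": 0.5,"translation": [0,5.7,0],"delta_rot": [0,0,0]},
    {"gripper": 0.5,"translation": [0,5.7,0],"delta_rot": [0,0,0]},
  ],
)

```text
time: 4.68
tcp_pos: [0.4841, -0.0305, 0.0759]
tcp_rot: [-1.565, 0.002, -2.295]
contact_force: [4.3, -3.8, -2.8]
width: 0.0127
```

Request:
drive_tool(
  motion=[
    {"gripper": 0.5,"translation": [0,0,0.4],"delta_rot": [0,-0.12,0]},
    {"gripper": 0.5,"translation": [0,0,0.4],"delta_rot": [0,-0.24,0]},
    {"gripper": 0.5,"translation": [0,0,0.4],"delta_rot": [0,-0.36,0]},
    {"gripper": 0.5,"translation": [0,0,0.4],"delta_rot": [0,-0.48,0]},
    {"gripper": 0.5,"translation": [0,0,0.4],"delta_rot": [0,-0.6,0]},
    {"gripper": 0.5,"translation": [0,0,0.4],"delta_rot": [0,-0.72,0]},
    {"gripper": 0.5,"translation": [0,0,0.4],"delta_rot": [0,-0.84,0]},
    {"gripper": 0.5,"translation": [0,0,0.4],"delta_rot": [0,-0.96,0]},
    {"gripper": 0.5,"translation": [0,0,0.4],"delta_rot": [0,-1.08,0]},
    {"gripper": 0.5,"translation": [0,0,0.4],"delta_rot": [0,-1.2,0]},
    {"gripper": 0.5,"translation": [0,0,0.4],"delta_rot": [0,-1.32,0]},
    {"gripper": 0.5,"translation": [0,0,0.4],"delta_rot": [0,-1.44,0]},
    {"gripper": 0.5,"translation": [0,0,0.4],"delta_rot": [0,-1.56,0]},
    {"gripper": 0.5,"translation": [0,0,0.4],"delta_rot": [0,-1.68,0]},
    {"gripper": 0.5,"translation": [0,0,0.4],"delta_rot": [0,-1.8,0]},
    {"gripper": 0.5,"translation": [0,0,0.4],"delta_rot": [0,-1.92,0]},
    {"gripper": 0.5,"translation": [0,0,0.4],"delta_rot": [0,-2.04,0]},
    {"gripper": 0.5,"translation": [0,0,0.4],"delta_rot": [0,-2.12,0]},
    {"gripper": 0.5,"translation": [0,0,0.4],"delta_rot": [0,-2.2,0]},
    {"gripper": 0.5,"translation": [0,0,0.4],"delta_rot": [0,-2.2,0]},
  ],
)

```text
time: 6.35
tcp_pos: [0.4849, -0.0307, 0.0759]
tcp_rot: [-1.568, 0.001, -0.092]
contact_force: [-3.5, 6.4, 5.1]
width: 0.0122
```

```bash
python3 - <<'E'
from h import *
s=st(); print(s['moment'],s['contact_force'],s['width'],s['tcp_pos'],s['tcp_rot'])
E
```

```text
[0.87109864 0.72947482 0.0331214 ] [-3.45503529  6.42694541  5.13945944] 0.012160551416524012 [ 0.48493809 -0.03071908  0.07585901] [-1.56808227e+00  5.64622614e-04 -9.22337685e-02]
```

Request:
drive_tool(
  motion=[
    {"gripper": 0.5,"translation": [0,0,0],"delta_rot": [0,-0.04,0]},
    {"gripper": 0.5,"translation": [0,0,0],"delta_rot": [0,-0.08,0]},
    {"gripper": 0.5,"translation": [0,0,0],"delta_rot": [0,-0.12,0]},
    {"gripper": 0.5,"translation": [0,0,0],"delta_rot": [0,-0.14,0]},
    {"gripper": 0.5,"translation": [0,0,0],"delta_rot": [0,-0.14,0]},
  ],
)

```text
time: 6.77
tcp_pos: [0.485, -0.0306, 0.0759]
tcp_rot: [-1.567, -0.0, 0.041]
contact_force: [-3.6, 5.3, 5.6]
width: 0.013
```

```bash
python3 - <<'E'
from h import *
s=st(); print(s['moment'],s['contact_force'],s['width'],s['tcp_pos'],s['tcp_rot'])
E
```

```text
[ 0.82045757  0.64847717 -1.48699257] [-3.56793512  5.31067695  5.55971607] 0.013028955852726364 [ 0.48502083 -0.03061513  0.07586498] [-1.56671501e+00 -2.14449425e-04  4.05239430e-02]
```

The moment rose to -1.5 N m against the end stop, so the knob is off. I'll release it and move to a view over the tray.

Request:
drive_tool(
  motion=[
    {"gripper": 2,"translation": [0,0,0],"delta_rot": [0,0,0]},
    {"gripper": 3,"translation": [0,0,0],"delta_rot": [0,0,0]},
    {"gripper": 5,"translation": [0,0,0],"delta_rot": [0,0,0]},
    {"gripper": 5,"translation": [0,-3,0],"delta_rot": [0,0,0]},
    {"gripper": 6,"translation": [0,-7,0],"delta_rot": [0,0.04,0]},
    {"gripper": 6,"translation": [0,-11,0],"delta_rot": [0,0.04,0]},
    {"gripper": 6,"translation": [0,-15,0],"delta_rot": [0,0.04,0]},
    {"gripper": 6,"translation": [0,-17.5,4],"delta_rot": [0,0.04,0]},
    {"gripper": 6,"translation": [1,-17.5,8],"delta_rot": [0,0.04,0]},
    {"gripper": 6,"translation": [1,-17.5,12],"delta_rot": [0,0.04,0]},
    {"gripper": 6,"translation": [1,-17.5,16],"delta_rot": [0,0.04,0]},
    {"gripper": 6,"translation": [1,-17.5,20],"delta_rot": [0,0.04,0]},
    {"gripper": 6,"translation": [1,-17.5,24],"delta_rot": [0,0.04,0]},
    {"gripper": 6,"translation": [1,-17.5,24],"delta_rot": [0,0.04,0]},
    {"gripper": 6,"translation": [1,-17.5,24],"delta_rot": [0,0.04,0]},
  ],
)

```text
time: 8.02
tcp_pos: [0.4837, 0.21, 0.2494]
tcp_rot: [-1.571, -0.0, 0.009]
contact_force: [0.2, -0.2, -1.3]
width: 0.0601
```

```bash
python3 - <<'E'
from h import *
c=shot('wrist','w2.png'); print(tcpR()[0],st()['tcp_rot'])
im=c['color']; hsv=cv2.cvtColor(im,cv2.COLOR_RGB2HSV)
m=((hsv[...,2]>185)&(hsv[...,1]<45)).astype(np.uint8)
n,l,s,ce=cv2.connectedComponentsWithStats(m)
for i in range(1,n):
    if s[i,4]>300: print(ce[i].round(),s[i], onz(c,ce[i],0.063).round(4))
E
```

```text
[0.48390357 0.20869253 0.24934358] [-1.57153013e+00 -1.09297122e-04  7.21278510e-03]
[76. 95.] [  58   74   38   42 1099] [ 0.3819 -0.0052  0.063 ]
[286. 181.] [ 267  162   40   39 1211] [0.474  0.2201 0.063 ]
[358. 185.] [ 338  166   40   39 1176] [0.4777 0.3015 0.063 ]
[542. 307.] [ 508  221   52  135 3827] [0.6419 0.568  0.063 ]
[214. 244.] [196 229  37  33 853] [0.5526 0.1335 0.063 ]
[286. 248.] [268 231  37  34 980] [0.5564 0.221  0.063 ]
[353. 245.] [335 230  37  33 839] [0.5521 0.303  0.063 ]
```

View pics/w2.png

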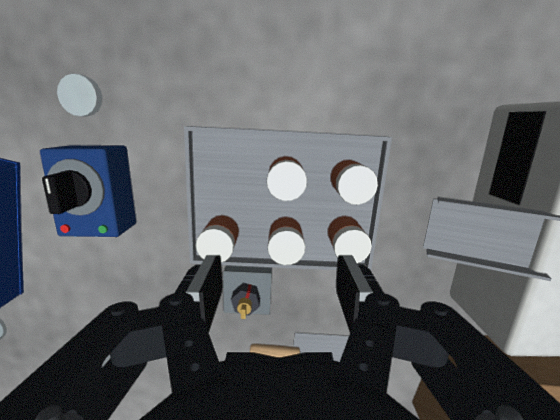

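```bash
python3 - <<'E'
from h import *
c=shot('wrist')
print(proj(c,[.4845,-.031,.099]),proj(c,[.4645,-.031,.099]),proj(c,[.5045,-.031,.099]))
im=c['color'][:,:,::-1].astype(float)*1.6
a=cv2.resize(im[130:245,30:140],None,fx=3.6,fy=4.5*.8,interpolation=cv2.INTER_CUBIC)
b=cv2.resize(im[255:330,205:285],None,fx=5,fy=5.52,interpolation=cv2.INTER_CUBIC)
h=min(a.shape[0],b.shape[0]); cv2.imwrite('pics/w2c.png',np.clip(np.hstack([a[:h],b[:h]]),0,255).astype(np.uint8)); print(a.shape,b.shape)
E
```

```text
[ 49.25962953 196.3546457 ] [ 45.11348072 177.56107441] [ 53.32412027 214.47291093]
(414, 396, 3) (414, 400, 3)
```

View pics/w2c.png

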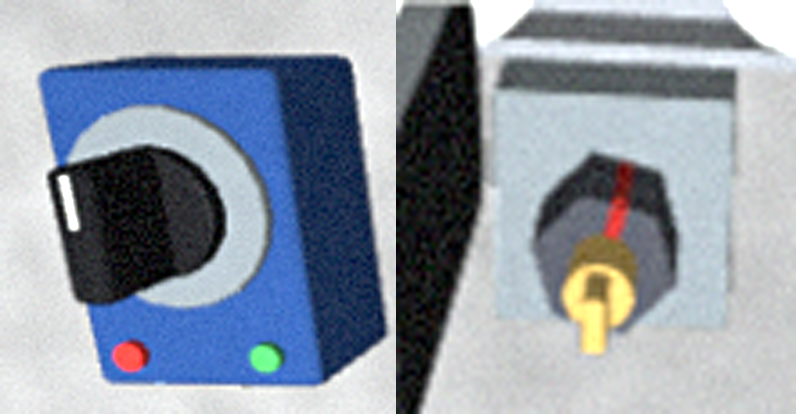

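The knob's white line now points up in the image (-x), so it is off. The nut's red mark points up and slightly right, near -x, so the nut needs about 3 rad clockwise. Next I'll get the tote pose.

```bash
cat > tote.py <<'E'
from h import *
for n in ('scene','side'):
    c=shot(n); im=c['color']; hsv=cv2.cvtColor(im,cv2.COLOR_RGB2HSV)
    b=((hsv[...,0]>103)&(hsv[...,0]<130)&(hsv[...,1]>130)&(hsv[...,2]>40)).astype(np.uint8)
    ks=cv2.findContours(b,0,1)[0]
    for k in ks:
        if cv2.contourArea(k)<1500: continue
        # rim points: cast hull to rim plane, minAreaRect
        hull=cv2.convexHull(k)[:,0].astype(float)
        P=np.array([onz(c,p,0.055)[:2] for p in hull]).astype(np.float32)
        if not -0.35<P.mean(0)[1]<-0.2: continue
        ap=cv2.approxPolyDP(cv2.convexHull(k),5,True)[:,0]
        print(n,cv2.contourArea(k),[(tuple(p),onz(c,p,0.055)[:2].round(3),onz(c,p,0)[:2].round(3)) for p in ap])
E
python3 tote.py
```

```text
scene 6330.5 [((np.int32(93), np.int32(182)), array([ 0.41 , -0.392]), array([ 0.355, -0.421])), ((np.int32(173), np.int32(191)), array([ 0.466, -0.147]), array([ 0.415, -0.161])), ((np.int32(175), np.int32(206)), array([ 0.524, -0.137]), array([ 0.475, -0.15 ])), ((np.int32(154), np.int32(260)), array([ 0.7  , -0.178]), array([ 0.662, -0.194])), ((np.int32(68), np.int32(246)), array([ 0.641, -0.415]), array([ 0.6  , -0.445])), ((np.int32(63), np.int32(235)), array([ 0.603, -0.438]), array([ 0.56, -0.47]))]
side 2014.5 [((np.int32(392), np.int32(108)), array([ 0.407, -0.37 ]), array([ 0.415, -0.44 ])), ((np.int32(351), np.int32(160)), array([ 0.456, -0.098]), array([ 0.467, -0.152])), ((np.int32(325), np.int32(147)), array([ 0.543, -0.119]), array([ 0.56 , -0.175])), ((np.int32(328), np.int32(116)), array([ 0.583, -0.255]), array([ 0.602, -0.319]))]
```

Request:
drive_tool(
  motion=[
    {"gripper": 6,"translation": [-0.9,3,1],"delta_rot": [0,0,0]},
    {"gripper": 6,"translation": [-0.9,7,1],"delta_rot": [0,0,0]},
    {"gripper": 6,"translation": [-0.9,11,1],"delta_rot": [0,0,0]},
    {"gripper": 6,"translation": [-0.9,14,1],"delta_rot": [0,0,0]},
    {"gripper": 6,"translation": [-0.9,17,1],"delta_rot": [0,0,0]},
    {"gripper": 6,"translation": [-0.9,19,1],"delta_rot": [0,0,0]},
    {"gripper": 6,"translation": [-0.9,21,1],"delta_rot": [0,0,0]},
    {"gripper": 6,"translation": [-0.9,22.1,1],"delta_rot": [0,0,0]},
    {"gripper": 6,"translation": [-0.9,22.1,1],"delta_rot": [0,0,0]},
    {"gripper": 5,"translation": [-0.9,22.1,1],"delta_rot": [0,0,0]},
    {"gripper": 4.5,"translation": [-0.9,22.1,1],"delta_rot": [0,0,0]},
    {"gripper": 3.5,"translation": [-0.9,22.1,1],"delta_rot": [0,0,0]},
    {"gripper": 3.5,"translation": [-0.9,22.1,1],"delta_rot": [0,0,0]},
    {"gripper": 3.5,"translation": [-0.9,22.1,1],"delta_rot": [0,0,0]},
    {"gripper": 3.5,"translation": [-0.9,22.1,1],"delta_rot": [0,0,0]},
  ],
)

```text
time: 9.47
tcp_pos: [0.4759, 0.2184, 0.0297]
tcp_rot: [-1.57, -0.002, 0.005]
contact_force: [-0.8, -1.5, 4.0]
width: 0.0444
```

```bash
python3 - <<'E'
from h import *
s=st(); print(s['moment'],s['contact_force'],s['width'],s['tcp_pos'],s['tcp_rot'])
E
```

```text
[-0.16747044  0.07512903 -0.03289645] [-0.78164943 -1.50441324  3.97061643] 0.04442357713958976 [0.4759242  0.21843727 0.02967808] [-1.57035253 -0.00223763  0.00533594]
```

Request:
drive_tool(
  motion=[
    {"gripper": 3.5,"translation": [0,-2,0],"delta_rot": [0,0,0]},
    {"gripper": 3.5,"translation": [0,-5,0],"delta_rot": [0,0,0]},
    {"gripper": 3.5,"translation": [0,-9,0],"delta_rot": [0,0,0]},
    {"gripper": 3.5,"translation": [0,-13,0],"delta_rot": [0,0,0]},
    {"gripper": 3.5,"translation": [0,-13,-2],"delta_rot": [0,0,0]},
    {"gripper": 3.5,"translation": [0,-13,-5.5],"delta_rot": [0,0,0]},
    {"gripper": 3.5,"translation": [0,-13,-9.5],"delta_rot": [0,0,0]},
    {"gripper": 3.5,"translation": [0,-13,-13.5],"delta_rot": [0,0.05,0]},
    {"gripper": 3.5,"translation": [0,-13,-17.5],"delta_rot": [0,0.1,0]},
    {"gripper": 3.5,"translation": [0,-13,-21.5],"delta_rot": [0,0.15,0]},
    {"gripper": 3.5,"translation": [0,-13,-25.5],"delta_rot": [0,0.215,0]},
    {"gripper": 3.5,"translation": [0,-13,-29.5],"delta_rot": [0,0.215,0]},
    {"gripper": 3.5,"translation": [0,-13,-33.5],"delta_rot": [0,0.215,0]},
    {"gripper": 3.5,"translation": [0,-13,-37.5],"delta_rot": [0,0.215,0]},
    {"gripper": 3.5,"translation": [0,-13,-41.5],"delta_rot": [0,0.215,0]},
    {"gripper": 3.5,"translation": [0,-13,-45.5],"delta_rot": [0,0.215,0]},
    {"gripper": 3.5,"translation": [0,-13,-49.5],"delta_rot": [0,0.215,0]},
    {"gripper": 3.5,"translation": [0,-13,-53.5],"delta_rot": [0,0.215,0]},
    {"gripper": 3.5,"translation": [0,-13,-55.7],"delta_rot": [0,0.215,0]},
    {"gripper": 3.5,"translation": [0,-13,-55.7],"delta_rot": [0,0.215,0]},
  ],
)

```text
time: 11.13
tcp_pos: [0.4773, -0.3429, 0.1583]
tcp_rot: [-1.572, -0.0, -0.214]
contact_force: [-0.2, 0.1, -0.3]
width: 0.0447
```

```bash
python3 - <<'E'
from h import *
c=shot('wrist','w3.png'); s=st(); print(s['width'],s['tcp_pos'],s['tcp_rot'])
ex=np.array([.978,-.208]);ey=np.array([.208,.978]);o=np.array([.5325,-.295])
im=c['color'][:,:,::-1].copy()
for sx,sy in((-1,-1),(-1,1),(1,1),(1,-1)):
    for a,b,z,col in((.105,.13,.055,(0,255,0)),(.099,.124,.006,(0,0,255))):
        p=proj(c,[*(o+sx*a*ex+sy*b*ey),z]); print(sx,sy,z,p.round()); cv2.circle(im,tuple(int(v) for v in p.round()),3,col,-1)
cv2.imwrite('pics/w3a.png',im)
E
```

```text
0.04476331972265865 [ 0.47735578 -0.34059679  0.15796117] [-1.57038465e+00  5.20544253e-04 -2.12921159e-01]
-1 -1 0.055 [189. 140.]
-1 -1 0.006 [210. 143.]
-1 1 0.055 [503. 140.]
-1 1 0.006 [461. 142.]
1 1 0.055 [458. 346.]
1 1 0.006 [431. 313.]
1 -1 0.055 [209. 349.]
1 -1 0.006 [223. 314.]
```

View pics/w3a.png

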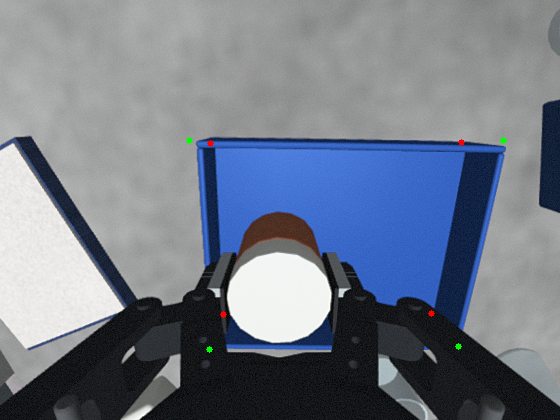

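The wrist view puts the rim corners at about (199,148) and (504,149), against predictions of (189,140) and (503,140). I'll shift the tote estimate about +6 mm in x and +3 mm in y. The jar hangs straight.

Request:
drive_tool(
  motion=[
    {"gripper": 3.5,"translation": [0,2.5,0.5],"delta_rot": [0,0,0]},
    {"gripper": 3.5,"translation": [0,6,0.5],"delta_rot": [0,0,0]},
    {"gripper": 3.5,"translation": [0,9,0.5],"delta_rot": [0,0,0]},
    {"gripper": 3.5,"translation": [0,11,0.5],"delta_rot": [0,0,0]},
    {"gripper": 3.5,"translation": [0,12,0.5],"delta_rot": [0,0,0]},
    {"gripper": 3.5,"translation": [0,12.7,0.5],"delta_rot": [0,0,0]},
    {"gripper": 3.5,"translation": [0,12.7,0.5],"delta_rot": [0,0,0]},
    {"gripper": 3.5,"translation": [0,12.7,0.5],"delta_rot": [0,0,0]},
    {"gripper": 4.6,"translation": [0,12.7,0.5],"delta_rot": [0,0,0]},
    {"gripper": 5,"translation": [0,12.7,0.5],"delta_rot": [0,0,0]},
    {"gripper": 5.4,"translation": [0,12.7,0.5],"delta_rot": [0,0,0]},
    {"gripper": 5.4,"translation": [0,12.7,0.5],"delta_rot": [0,0,0]},
    {"gripper": 5.4,"translation": [0,11.5,0.5],"delta_rot": [0,0,0]},
    {"gripper": 5.4,"translation": [0,9,0.5],"delta_rot": [0,0,0]},
    {"gripper": 5.4,"translation": [0,5,0.5],"delta_rot": [0,0,0]},
    {"gripper": 5.4,"translation": [0,1,0.5],"delta_rot": [0,0,0]},
    {"gripper": 5.4,"translation": [0,0,0.5],"delta_rot": [0,0,0]},
  ],
)

```text
time: 12.6
tcp_pos: [0.482, -0.3365, 0.1674]
tcp_rot: [-1.577, -0.011, -0.21]
contact_force: [0.8, 0.1, 1.0]
width: 0.0542
```

```bash
cat > jars.py <<'E'
from h import *
import sys
print('tcp',st()['tcp_pos'].round(4),st()['tcp_rot'].round(3),'w',round(st()['width'],4))
for n,b in(('scene',(.4,.66,.05,.4)),('side',(.4,.66,.05,.4))):
    c=shot(n); hsv=cv2.cvtColor(c['color'],cv2.COLOR_RGB2HSV)
    m=((hsv[...,2]>185)&(hsv[...,1]<45)).astype(np.uint8)
    k,l,s,ce=cv2.connectedComponentsWithStats(m)
    for i in range(1,k):
        if s[i,4]<60: continue
        p=onz(c,ce[i],.060)[:2]
        if .4<p[0]<.66 and (.05<p[1]<.4 or -.45<p[1]<-.15): print(n,p.round(3),s[i,4])
E
python3 jars.py
```

```text
tcp [ 0.482  -0.3365  0.1674] [-1.577 -0.011 -0.21 ] w 0.0542
scene [0.477 0.301] 129
scene [ 0.476 -0.335] 131
scene [0.555 0.302] 145
scene [0.556 0.221] 155
scene [0.554 0.132] 156
side [ 0.48  -0.339] 105
side [0.557 0.128] 197
side [0.558 0.216] 225
side [0.557 0.297] 265
side [0.479 0.297] 279
```

Request:
drive_tool(
  motion=[
    {"gripper": 6,"translation": [-0.4,0,2],"delta_rot": [0,0,0]},
    {"gripper": 6,"translation": [-1.3,0,6],"delta_rot": [0,-0.02,0]},
    {"gripper": 6,"translation": [-2.2,0,10],"delta_rot": [0,-0.04,0]},
    {"gripper": 6,"translation": [-3.1,0,14],"delta_rot": [0,-0.06,0]},
    {"gripper": 6,"translation": [-4,0,18],"delta_rot": [0,-0.08,0]},
    {"gripper": 6,"translation": [-4.8,0,22],"delta_rot": [0,-0.1,0]},
    {"gripper": 6,"translation": [-5.7,0,26],"delta_rot": [0,-0.12,0]},
    {"gripper": 6,"translation": [-6.6,0,30],"delta_rot": [0,-0.14,0]},
    {"gripper": 6,"translation": [-7.4,0,34],"delta_rot": [0,-0.16,0]},
    {"gripper": 6,"translation": [-8.3,0,38],"delta_rot": [0,-0.18,0]},
    {"gripper": 6,"translation": [-9.2,0,42],"delta_rot": [0,-0.2,0]},
    {"gripper": 6,"translation": [-10,0,46],"delta_rot": [0,-0.213,0]},
    {"gripper": 6,"translation": [-10.9,0,50],"delta_rot": [0,-0.213,0]},
    {"gripper": 6,"translation": [-11.8,0,54],"delta_rot": [0,-0.213,0]},
    {"gripper": 6,"translation": [-12.6,0,58],"delta_rot": [0,-0.213,0]},
    {"gripper": 6,"translation": [-13.5,0,62],"delta_rot": [0,-0.213,0]},
    {"gripper": 6,"translation": [-13.5,0,62],"delta_rot": [0,-0.213,0]},
    {"gripper": 6,"translation": [-13.5,0,62],"delta_rot": [0,-0.213,0]},
  ],
)

```text
time: 14.2
tcp_pos: [0.4747, 0.302, 0.1567]
tcp_rot: [-1.572, 0.003, 0.007]
contact_force: [-0.3, -0.1, -0.2]
width: 0.0596
```

```bash
python3 - <<'E'
from h import *
c=shot('wrist'); s=st(); print(s['tcp_pos'],s['tcp_rot'])
hsv=cv2.cvtColor(c['color'],cv2.COLOR_RGB2HSV)
m=((hsv[...,2]>185)&(hsv[...,1]<45)).astype(np.uint8)
k,l,q,ce=cv2.connectedComponentsWithStats(m)
for i in range(1,k):
    if q[i,4]>800: print(ce[i].round(), onz(c,ce[i],.063).round(4),q[i,4])
E
```

```text
[0.47489593 0.30075487 0.15675637] [-1.57250336  0.00248972  0.00502277]
[277. 217.] [0.4773 0.3017 0.063 ] 2077
[ 96. 293.] [0.5532 0.1324 0.063 ] 1362
[277. 296.] [0.5542 0.3024 0.063 ] 1580
[544. 338.] [0.6038 0.5717 0.063 ] 3379
```

Request:
drive_tool(
  motion=[
    {"gripper": 6,"translation": [0.3,3,0],"delta_rot": [0,0,0]},
    {"gripper": 6,"translation": [0.3,6,0],"delta_rot": [0,0,0]},
    {"gripper": 6,"translation": [0.3,9,0],"delta_rot": [0,0,0]},
    {"gripper": 6,"translation": [0.3,11.5,0],"delta_rot": [0,0,0]},
    {"gripper": 6,"translation": [0.3,12.8,0],"delta_rot": [0,0,0]},
    {"gripper": 6,"translation": [0.3,12.8,0],"delta_rot": [0,0,0]},
    {"gripper": 5,"translation": [0.3,12.8,0],"delta_rot": [0,0,0]},
    {"gripper": 4.5,"translation": [0.3,12.8,0],"delta_rot": [0,0,0]},
    {"gripper": 3.5,"translation": [0.3,12.8,0],"delta_rot": [0,0,0]},
    {"gripper": 3.5,"translation": [0.3,12.8,0],"delta_rot": [0,0,0]},
    {"gripper": 3.5,"translation": [0.3,12.8,0],"delta_rot": [0,0,0]},
    {"gripper": 3.5,"translation": [0.3,12.8,0],"delta_rot": [0,0,0]},
  ],
)

```text
time: 15.25
tcp_pos: [0.4797, 0.301, 0.0316]
tcp_rot: [-1.57, -0.002, 0.003]
contact_force: [-0.2, -0.0, 2.9]
width: 0.0447
```

Request:
drive_tool(
  motion=[
    {"gripper": 3.5,"translation": [0,-2,0],"delta_rot": [0,0,0]},
    {"gripper": 3.5,"translation": [0,-5,0],"delta_rot": [0,0,0]},
    {"gripper": 3.5,"translation": [0,-9,0],"delta_rot": [0,0,0]},
    {"gripper": 3.5,"translation": [0,-13,0],"delta_rot": [0,0,0]},
    {"gripper": 3.5,"translation": [0.1,-13,-2],"delta_rot": [0,0,0]},
    {"gripper": 3.5,"translation": [0.2,-13,-5.5],"delta_rot": [0,0,0]},
    {"gripper": 3.5,"translation": [0.4,-13,-9.5],"delta_rot": [0,0,0]},
    {"gripper": 3.5,"translation": [0.5,-13,-13.5],"delta_rot": [0,0.05,0]},
    {"gripper": 3.5,"translation": [0.7,-13,-17.5],"delta_rot": [0,0.1,0]},
    {"gripper": 3.5,"translation": [0.9,-13,-21.5],"delta_rot": [0,0.15,0]},
    {"gripper": 3.5,"translation": [1.1,-13,-25.5],"delta_rot": [0,0.215,0]},
    {"gripper": 3.5,"translation": [1.3,-13,-29.5],"delta_rot": [0,0.215,0]},
    {"gripper": 3.5,"translation": [1.5,-13,-33.5],"delta_rot": [0,0.215,0]},
    {"gripper": 3.5,"translation": [1.7,-13,-37.5],"delta_rot": [0,0.215,0]},
    {"gripper": 3.5,"translation": [1.9,-13,-41.5],"delta_rot": [0,0.215,0]},
    {"gripper": 3.5,"translation": [2.1,-13,-45.5],"delta_rot": [0,0.215,0]},
    {"gripper": 3.5,"translation": [2.1,-13,-49.5],"delta_rot": [0,0.215,0]},
    {"gripper": 3.5,"translation": [2.1,-13,-53],"delta_rot": [0,0.215,0]},
    {"gripper": 3.5,"translation": [2.1,-13,-53],"delta_rot": [0,0.215,0]},
    {"gripper": 3.5,"translation": [2.1,-13,-53],"delta_rot": [0,0.215,0]},
  ],
)

```text
time: 16.92
tcp_pos: [0.5014, -0.2309, 0.1603]
tcp_rot: [-1.571, 0.0, -0.215]
contact_force: [-0.2, 0.1, -1.5]
width: 0.0448
```

```bash
python3 jars.py; python3 -c "
from h import *
print(togo([.5015,-.229,.031]))"
```

```text
tcp [ 0.5014 -0.2309  0.1603] [-1.571  0.    -0.215] w 0.0448
scene [ 0.476 -0.335] 132
scene [0.554 0.302] 158
scene [0.557 0.22 ] 161
scene [0.554 0.132] 159
side [ 0.528 -0.407] 61
side [ 0.479 -0.339] 99
side [0.557 0.128] 197
side [0.558 0.216] 225
side [0.557 0.297] 263
[ 0.02 12.91 -0.02]
```

Request:
drive_tool(
  motion=[
    {"gripper": 3.5,"translation": [0,2.5,0],"delta_rot": [0,0,0]},
    {"gripper": 3.5,"translation": [0,6,0],"delta_rot": [0,0,0]},
    {"gripper": 3.5,"translation": [0,9,0],"delta_rot": [0,0,0]},
    {"gripper": 3.5,"translation": [0,11,0],"delta_rot": [0,0,0]},
    {"gripper": 3.5,"translation": [0,12,0],"delta_rot": [0,0,0]},
    {"gripper": 3.5,"translation": [0,12.7,0],"delta_rot": [0,0,0]},
    {"gripper": 3.5,"translation": [0,12.7,0],"delta_rot": [0,0,0]},
    {"gripper": 3.5,"translation": [0,12.7,0],"delta_rot": [0,0,0]},
    {"gripper": 4.6,"translation": [0,12.7,0],"delta_rot": [0,0,0]},
    {"gripper": 5,"translation": [0,12.7,0],"delta_rot": [0,0,0]},
    {"gripper": 5.4,"translation": [0,12.7,0],"delta_rot": [0,0,0]},
    {"gripper": 5.4,"translation": [0,12.7,0],"delta_rot": [0,0,0]},
    {"gripper": 5.4,"translation": [0,11.5,0],"delta_rot": [0,0,0]},
    {"gripper": 5.4,"translation": [0,9,0],"delta_rot": [0,0,0]},
    {"gripper": 5.4,"translation": [0,5,0],"delta_rot": [0,0,0]},
    {"gripper": 5.4,"translation": [0,1,0],"delta_rot": [0,0,0]},
    {"gripper": 5.4,"translation": [0,0,0],"delta_rot": [0,0,0]},
  ],
)

```text
time: 18.43
tcp_pos: [0.5051, -0.2313, 0.1692]
tcp_rot: [-1.575, -0.012, -0.212]
contact_force: [1.8, 0.2, 1.8]
width: 0.0537
```

Request:
drive_tool(
  motion=[
    {"gripper": 6,"translation": [-0.2,0,2],"delta_rot": [0,0,0]},
    {"gripper": 6,"translation": [-0.7,0,6],"delta_rot": [0,-0.02,0]},
    {"gripper": 6,"translation": [-1.1,0,10],"delta_rot": [0,-0.04,0]},
    {"gripper": 6,"translation": [-1.6,0,14],"delta_rot": [0,-0.06,0]},
    {"gripper": 6,"translation": [-2,0,18],"delta_rot": [0,-0.08,0]},
    {"gripper": 6,"translation": [-2.5,0,22],"delta_rot": [0,-0.1,0]},
    {"gripper": 6,"translation": [-3,0,26],"delta_rot": [0,-0.12,0]},
    {"gripper": 6,"translation": [-3.4,0,30],"delta_rot": [0,-0.14,0]},
    {"gripper": 6,"translation": [-3.9,0,34],"delta_rot": [0,-0.16,0]},
    {"gripper": 6,"translation": [-4.3,0,38],"delta_rot": [0,-0.18,0]},
    {"gripper": 6,"translation": [-4.8,0,42],"delta_rot": [0,-0.2,0]},
    {"gripper": 6,"translation": [-5.2,0,46],"delta_rot": [0,-0.213,0]},
    {"gripper": 6,"translation": [-5.7,0,50],"delta_rot": [0,-0.213,0]},
    {"gripper": 6,"translation": [-6,0,52.8],"delta_rot": [0,-0.213,0]},
    {"gripper": 6,"translation": [-6,0,52.8],"delta_rot": [0,-0.213,0]},
    {"gripper": 6,"translation": [-6,0,52.8],"delta_rot": [0,-0.213,0]},
  ],
)

```text
time: 19.77
tcp_pos: [0.5539, 0.3009, 0.1608]
tcp_rot: [-1.571, -0.0, 0.004]
contact_force: [-0.2, 0.2, -0.1]
width: 0.0601
```

```bash
cat > wj.py <<'E'
from h import *
c=shot('wrist'); s=st(); print(s['tcp_pos'].round(4),s['tcp_rot'].round(3))
hsv=cv2.cvtColor(c['color'],cv2.COLOR_RGB2HSV)
m=((hsv[...,2]>185)&(hsv[...,1]<45)).astype(np.uint8)
k,l,q,ce=cv2.connectedComponentsWithStats(m)
for i in range(1,k):
    if q[i,4]>600: print(ce[i].round(), onz(c,ce[i],.063).round(4),q[i,4],q[i,2:4])
E
python3 jars.py; python3 wj.py
```

```text
tcp [0.5539 0.3009 0.1608] [-1.571 -0.     0.004] w 0.0601
scene [ 0.476 -0.335] 132
scene [ 0.5  -0.23] 143
scene [0.554 0.302] 155
scene [0.556 0.22 ] 161
scene [0.554 0.132] 161
side [0.557 0.127] 216
side [0.44  0.105] 78
side [0.488 0.259] 4198
side [0.613 0.338] 205
[0.554  0.2985 0.1605] [-1.571  0.     0.   ]
[ 87. 213.] [0.5548 0.1334 0.063 ] 1914 [51 49]
[281. 213.] [0.5543 0.3024 0.063 ] 2048 [53 50]
[187. 215.] [0.5563 0.2212 0.063 ] 1990 [52 49]
[540. 319.] [0.6661 0.5627 0.063 ] 4124 [ 52 119]
```

Request:
drive_tool(
  motion=[
    {"gripper": 6,"translation": [0.1,3,0.1],"delta_rot": [0,0,0]},
    {"gripper": 6,"translation": [0.1,6,0.1],"delta_rot": [0,0,0]},
    {"gripper": 6,"translation": [0.1,9,0.1],"delta_rot": [0,0,0]},
    {"gripper": 6,"translation": [0.1,11.5,0.1],"delta_rot": [0,0,0]},
    {"gripper": 6,"translation": [0.1,12.9,0.1],"delta_rot": [0,0,0]},
    {"gripper": 6,"translation": [0.1,12.9,0.1],"delta_rot": [0,0,0]},
    {"gripper": 5,"translation": [0.1,12.9,0.1],"delta_rot": [0,0,0]},
    {"gripper": 4.5,"translation": [0.1,12.9,0.1],"delta_rot": [0,0,0]},
    {"gripper": 3.5,"translation": [0.1,12.9,0.1],"delta_rot": [0,0,0]},
    {"gripper": 3.5,"translation": [0.1,12.9,0.1],"delta_rot": [0,0,0]},
    {"gripper": 3.5,"translation": [0.1,12.9,0.1],"delta_rot": [0,0,0]},
    {"gripper": 3.5,"translation": [0.1,12.9,0.1],"delta_rot": [0,0,0]},
    {"gripper": 3.5,"translation": [0.1,11,0.1],"delta_rot": [0,0,0]},
    {"gripper": 3.5,"translation": [0.1,8,0.1],"delta_rot": [0,0,0]},
    {"gripper": 3.5,"translation": [0.1,4,0.1],"delta_rot": [0,0,0]},
    {"gripper": 3.5,"translation": [0.1,0,0.1],"delta_rot": [0,0,0]},
    {"gripper": 3.5,"translation": [0.1,0,0.1],"delta_rot": [0,0,0]},
  ],
)

```text
time: 21.33
tcp_pos: [0.5598, 0.3028, 0.1713]
tcp_rot: [-1.564, -0.015, 0.001]
contact_force: [2.1, 0.1, 0.9]
width: 0.0448
```

Request:
drive_tool(
  motion=[
    {"gripper": 3.5,"translation": [0.1,0,-2],"delta_rot": [0,0,0]},
    {"gripper": 3.5,"translation": [0.2,0,-5.5],"delta_rot": [0,0,0]},
    {"gripper": 3.5,"translation": [0.4,0,-9.5],"delta_rot": [0,0,0]},
    {"gripper": 3.5,"translation": [0.5,0,-13.5],"delta_rot": [0,0.05,0]},
    {"gripper": 3.5,"translation": [0.6,0,-17.5],"delta_rot": [0,0.1,0]},
    {"gripper": 3.5,"translation": [0.7,0,-21.5],"delta_rot": [0,0.15,0]},
    {"gripper": 3.5,"translation": [0.8,0,-25.5],"delta_rot": [0,0.215,0]},
    {"gripper": 3.5,"translation": [0.9,0,-29.5],"delta_rot": [0,0.215,0]},
    {"gripper": 3.5,"translation": [1,0,-33.5],"delta_rot": [0,0.215,0]},
    {"gripper": 3.5,"translation": [1.1,0,-37.5],"delta_rot": [0,0.215,0]},
    {"gripper": 3.5,"translation": [1.2,0,-41.5],"delta_rot": [0,0.215,0]},
    {"gripper": 3.5,"translation": [1.3,0,-45.5],"delta_rot": [0,0.215,0]},
    {"gripper": 3.5,"translation": [1.4,0,-49.5],"delta_rot": [0,0.215,0]},
    {"gripper": 3.5,"translation": [1.5,0,-53.5],"delta_rot": [0,0.215,0]},
    {"gripper": 3.5,"translation": [1.6,0,-57.5],"delta_rot": [0,0.215,0]},
    {"gripper": 3.5,"translation": [1.6,0,-61.5],"delta_rot": [0,0.215,0]},
    {"gripper": 3.5,"translation": [1.6,0,-65.5],"delta_rot": [0,0.215,0]},
    {"gripper": 3.5,"translation": [1.6,0,-67.7],"delta_rot": [0,0.215,0]},
    {"gripper": 3.5,"translation": [1.6,0,-67.7],"delta_rot": [0,0.215,0]},
    {"gripper": 3.5,"translation": [1.6,0,-67.7],"delta_rot": [0,0.215,0]},
  ],
)

```text
time: 23.0
tcp_pos: [0.5714, -0.3775, 0.1598]
tcp_rot: [-1.57, 0.001, -0.216]
contact_force: [-0.8, 0.0, -1.2]
width: 0.0444
```

```bash
python3 jars.py; python3 -c "
from h import *
shot('wrist','w4.png')
print(togo([.572,-.377,.033]))"
```

```text
tcp [ 0.5714 -0.3775  0.1598] [-1.57e+00  1.00e-03 -2.16e-01] w 0.0444
scene [ 0.476 -0.335] 130
scene [ 0.499 -0.23 ] 138
scene [0.556 0.22 ] 152
scene [0.554 0.132] 153
side [ 0.48  -0.339] 105
side [ 0.503 -0.234] 117
side [0.557 0.128] 197
side [0.558 0.216] 225
[ 0.06 12.7  -0.18]
```

View pics/w4.png

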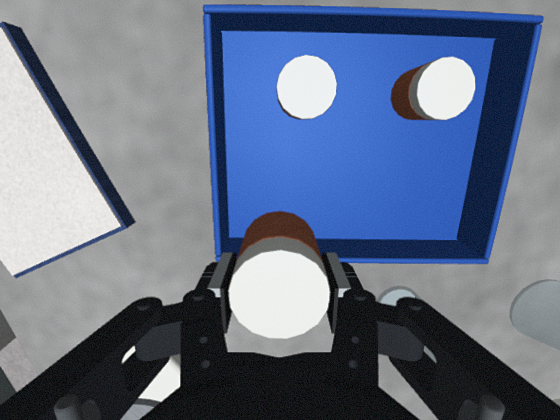

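```bash
python3 -c "
from h import *
c=shot('wrist')
P=[onz(c,p,.006)[:2] for p in((222,30),(496,40),(457,240),(229,237))]
print(np.round(P,4))
Q=[onz(c,p,.055)[:2] for p in((206,8),(541,20),(489,262),(217,258))]
print('rim',np.round(Q,4),np.mean(Q,0))
print('ctr',np.mean(P,0),[np.linalg.norm(P[i]-P[i-1]).round(3) for i in range(4)])
"
```

```text
[[ 0.4103 -0.3907]
 [ 0.4689 -0.1463]
 [ 0.6621 -0.1915]
 [ 0.6051 -0.4361]]
rim [[ 0.408  -0.393 ]
 [ 0.4661 -0.1455]
 [ 0.6649 -0.189 ]
 [ 0.6054 -0.4396]] [ 0.53609849 -0.29177372]
ctr [ 0.53661062 -0.29116827] [np.float64(0.2), np.float64(0.251), np.float64(0.198), np.float64(0.251)]
```

The tote centre now measures (0.5365, -0.2915), with edges of 0.198 and 0.251 m, which matches the given size. Slot B1 clears the walls, so I'll lower the jar and fetch jar D.

Request:
drive_tool(
  motion=[
    {"gripper": 3.5,"translation": [0,2.5,0],"delta_rot": [0,0,0]},
    {"gripper": 3.5,"translation": [0,6,0],"delta_rot": [0,0,0]},
    {"gripper": 3.5,"translation": [0,9,0],"delta_rot": [0,0,0]},
    {"gripper": 3.5,"translation": [0,11,0],"delta_rot": [0,0,0]},
    {"gripper": 3.5,"translation": [0,12,0],"delta_rot": [0,0,0]},
    {"gripper": 3.5,"translation": [0,12.7,0],"delta_rot": [0,0,0]},
    {"gripper": 3.5,"translation": [0,12.7,0],"delta_rot": [0,0,0]},
    {"gripper": 3.5,"translation": [0,12.7,0],"delta_rot": [0,0,0]},
    {"gripper": 4.6,"translation": [0,12.7,0],"delta_rot": [0,0,0]},
    {"gripper": 5,"translation": [0,12.7,0],"delta_rot": [0,0,0]},
    {"gripper": 5.4,"translation": [0,12.7,0],"delta_rot": [0,0,0]},
    {"gripper": 5.4,"translation": [0,12.7,0],"delta_rot": [0,0,0]},
    {"gripper": 5.4,"translation": [0,11.5,0],"delta_rot": [0,0,0]},
    {"gripper": 5.4,"translation": [0,9,0],"delta_rot": [0,0,0]},
    {"gripper": 5.4,"translation": [0,5,0],"delta_rot": [0,0,0]},
    {"gripper": 5.4,"translation": [0,1,0],"delta_rot": [0,0,0]},
    {"gripper": 5.4,"translation": [0,0,0],"delta_rot": [0,0,0]},
  ],
)

```text
time: 24.62
tcp_pos: [0.575, -0.379, 0.1702]
tcp_rot: [-1.576, -0.012, -0.214]
contact_force: [1.6, -1.3, 2.1]
width: 0.0539
```

Request:
drive_tool(
  motion=[
    {"gripper": 6,"translation": [-0.5,0,2],"delta_rot": [0,0,0]},
    {"gripper": 6,"translation": [-1.5,0,6],"delta_rot": [0,-0.02,0]},
    {"gripper": 6,"translation": [-2.4,0,10],"delta_rot": [0,-0.04,0]},
    {"gripper": 6,"translation": [-3.4,0,14],"delta_rot": [0,-0.06,0]},
    {"gripper": 6,"translation": [-4.4,0,18],"delta_rot": [0,-0.08,0]},
    {"gripper": 6,"translation": [-5.4,0,22],"delta_rot": [0,-0.1,0]},
    {"gripper": 6,"translation": [-6.4,0,26],"delta_rot": [0,-0.12,0]},
    {"gripper": 6,"translation": [-7.3,0,30],"delta_rot": [0,-0.14,0]},
    {"gripper": 6,"translation": [-8.3,0,34],"delta_rot": [0,-0.16,0]},
    {"gripper": 6,"translation": [-9.3,0,38],"delta_rot": [0,-0.18,0]},
    {"gripper": 6,"translation": [-10.3,0,42],"delta_rot": [0,-0.2,0]},
    {"gripper": 6,"translation": [-11.3,0,46],"delta_rot": [0,-0.215,0]},
    {"gripper": 6,"translation": [-12.2,0,50],"delta_rot": [0,-0.215,0]},
    {"gripper": 6,"translation": [-13.2,0,54],"delta_rot": [0,-0.215,0]},
    {"gripper": 6,"translation": [-14.2,0,57.9],"delta_rot": [0,-0.215,0]},
    {"gripper": 6,"translation": [-14.2,0,57.9],"delta_rot": [0,-0.215,0]},
    {"gripper": 6,"translation": [-14.2,0,57.9],"delta_rot": [0,-0.215,0]},
  ],
)

```text
time: 26.03
tcp_pos: [0.5557, 0.2216, 0.1613]
tcp_rot: [-1.571, -0.001, 0.005]
contact_force: [-0.1, -1.0, -0.2]
width: 0.0599
```

```bash
python3 jars.py; python3 wj.py
```

```text
tcp [0.5557 0.2216 0.1613] [-1.571e+00 -1.000e-03  5.000e-03] w 0.0599
scene [ 0.477 -0.335] 132
scene [ 0.5  -0.23] 143
scene [0.557 0.22 ] 160
scene [0.554 0.132] 160
scene [ 0.57  -0.377] 152
side [ 0.496 -0.231] 75
side [0.557 0.127] 215
side [0.491 0.263] 4386
[0.5561 0.2186 0.1607] [-1.571 -0.     0.   ]
[177. 211.] [0.5548 0.1333 0.063 ] 1996 [52 50]
[279. 212.] [0.5563 0.221  0.063 ] 2023 [52 50]
```

Request:
drive_tool(
  motion=[
    {"gripper": 6,"translation": [0,3,0],"delta_rot": [0,0,0]},
    {"gripper": 6,"translation": [0,6,0],"delta_rot": [0,0,0]},
    {"gripper": 6,"translation": [0,9,0],"delta_rot": [0,0,0]},
    {"gripper": 6,"translation": [0,11.5,0],"delta_rot": [0,0,0]},
    {"gripper": 6,"translation": [0,12.9,0],"delta_rot": [0,0,0]},
    {"gripper": 6,"translation": [0,12.9,0],"delta_rot": [0,0,0]},
    {"gripper": 5,"translation": [0,12.9,0],"delta_rot": [0,0,0]},
    {"gripper": 4.5,"translation": [0,12.9,0],"delta_rot": [0,0,0]},
    {"gripper": 3.5,"translation": [0,12.9,0],"delta_rot": [0,0,0]},
    {"gripper": 3.5,"translation": [0,12.9,0],"delta_rot": [0,0,0]},
    {"gripper": 3.5,"translation": [0,12.9,0],"delta_rot": [0,0,0]},
    {"gripper": 3.5,"translation": [0,12.9,0],"delta_rot": [0,0,0]},
    {"gripper": 3.5,"translation": [0,11,0],"delta_rot": [0,0,0]},
    {"gripper": 3.5,"translation": [0,8,0],"delta_rot": [0,0,0]},
    {"gripper": 3.5,"translation": [0,4,0],"delta_rot": [0,0,0]},
    {"gripper": 3.5,"translation": [0,0,0],"delta_rot": [0,0,0]},
    {"gripper": 3.5,"translation": [0,0,0],"delta_rot": [0,0,0]},
  ],
)

```text
time: 27.6
tcp_pos: [0.561, 0.2212, 0.171]
tcp_rot: [-1.566, -0.016, 0.001]
contact_force: [1.2, 0.0, 0.9]
width: 0.0446
```

```bash
python3 -c "
from h import *
c=shot('scene'); d=shot('side')
for p in((190,297),(117,280),(140,338)): print('scene',onz(c,p,0).round(3))
for p in((251,147),(286,115),(238,117)): print('side',onz(d,p,0).round(3))
"
```

```text
scene [ 0.78  -0.092 -0.   ]
scene [ 0.719 -0.286  0.   ]
scene [ 0.884 -0.207  0.   ]
side [ 0.776 -0.084  0.   ]
side [ 0.735 -0.27   0.   ]
side [ 0.881 -0.198 -0.   ]
```

Request:
drive_tool(
  motion=[
    {"gripper": 3.5,"translation": [0.2,0,-2],"delta_rot": [0,0,0]},
    {"gripper": 3.5,"translation": [0.6,0,-5.5],"delta_rot": [0,0,0]},
    {"gripper": 3.5,"translation": [1,0,-9.5],"delta_rot": [0,0,0]},
    {"gripper": 3.5,"translation": [1.5,0,-13.5],"delta_rot": [0,0.05,0]},
    {"gripper": 3.5,"translation": [2,0,-17.5],"delta_rot": [0,0.1,0]},
    {"gripper": 3.5,"translation": [2.5,0,-21.5],"delta_rot": [0,0.15,0]},
    {"gripper": 3.5,"translation": [3,0,-25.5],"delta_rot": [0,0.2,0]},
    {"gripper": 3.5,"translation": [3.5,0,-29.5],"delta_rot": [0,0.23,0]},
    {"gripper": 3.5,"translation": [4,0,-33.5],"delta_rot": [0,0.23,0]},
    {"gripper": 3.5,"translation": [4.5,0,-37.5],"delta_rot": [0,0.23,0]},
    {"gripper": 3.5,"translation": [5,0,-41.5],"delta_rot": [0,0.23,0]},
    {"gripper": 3.5,"translation": [5,0,-45],"delta_rot": [0,0.23,0]},
    {"gripper": 3.5,"translation": [5,0,-45],"delta_rot": [0,0.23,0]},
    {"gripper": 3.5,"translation": [5,0,-45],"delta_rot": [0,0.23,0]},
  ],
)

```text
time: 28.87
tcp_pos: [0.6049, -0.2317, 0.1573]
tcp_rot: [-1.569, 0.005, -0.232]
contact_force: [-0.4, 0.7, -1.2]
width: 0.044
```

```bash
python3 jars.py; python3 -c "
from h import *
print(togo([.606,-.231,.033]))"
```

```text
tcp [ 0.6049 -0.2317  0.1573] [-1.569  0.005 -0.232] w 0.044
scene [ 0.494 -0.286] 140
scene [ 0.485 -0.341] 61
scene [ 0.5   -0.222] 83
scene [0.554 0.132] 162
scene [ 0.57  -0.377] 154
side [ 0.651 -0.403] 60
side [ 0.574 -0.382] 90
side [ 0.48  -0.339] 105
side [ 0.503 -0.234] 117
side [0.557 0.128] 197
[ 0.15 12.5  -0.15]
```

Request:
drive_tool(
  motion=[
    {"gripper": 3.5,"translation": [0,2.5,0],"delta_rot": [0,0,0]},
    {"gripper": 3.5,"translation": [0,6,0],"delta_rot": [0,0,0]},
    {"gripper": 3.5,"translation": [0,9,0],"delta_rot": [0,0,0]},
    {"gripper": 3.5,"translation": [0,11,0],"delta_rot": [0,0,0]},
    {"gripper": 3.5,"translation": [0,12,0],"delta_rot": [0,0,0]},
    {"gripper": 3.5,"translation": [0,12.6,0],"delta_rot": [0,0,0]},
    {"gripper": 3.5,"translation": [0,12.6,0],"delta_rot": [0,0,0]},
    {"gripper": 3.5,"translation": [0,12.6,0],"delta_rot": [0,0,0]},
    {"gripper": 4.6,"translation": [0,12.6,0],"delta_rot": [0,0,0]},
    {"gripper": 5,"translation": [0,12.6,0],"delta_rot": [0,0,0]},
    {"gripper": 5.4,"translation": [0,12.6,0],"delta_rot": [0,0,0]},
    {"gripper": 5.4,"translation": [0,12.6,0],"delta_rot": [0,0,0]},
    {"gripper": 5.4,"translation": [0,11.5,0],"delta_rot": [0,0,0]},
    {"gripper": 5.4,"translation": [0,9,0],"delta_rot": [0,0,0]},
    {"gripper": 5.4,"translation": [0,5,0],"delta_rot": [0,0,0]},
    {"gripper": 5.4,"translation": [0,1,0],"delta_rot": [0,0,0]},
    {"gripper": 5.4,"translation": [0,0,0],"delta_rot": [0,0,0]},
  ],
)

```text
time: 30.38
tcp_pos: [0.6101, -0.2323, 0.1698]
tcp_rot: [-1.574, -0.013, -0.229]
contact_force: [0.6, 0.1, 1.4]
width: 0.0538
```

Request:
drive_tool(
  motion=[
    {"gripper": 6,"translation": [-0.8,0,2],"delta_rot": [0,0,0]},
    {"gripper": 6,"translation": [-2.2,0,5.7],"delta_rot": [0,-0.03,0]},
    {"gripper": 6,"translation": [-3.6,0,9.4],"delta_rot": [0,-0.06,0]},
    {"gripper": 6,"translation": [-5,0,13.1],"delta_rot": [0,-0.09,0]},
    {"gripper": 6,"translation": [-6.4,0,16.8],"delta_rot": [0,-0.12,0]},
    {"gripper": 6,"translation": [-7.9,0,20.5],"delta_rot": [0,-0.15,0]},
    {"gripper": 6,"translation": [-9.3,0,24.2],"delta_rot": [0,-0.18,0]},
    {"gripper": 6,"translation": [-10.7,0,27.9],"delta_rot": [0,-0.21,0]},
    {"gripper": 6,"translation": [-12.2,0,31.6],"delta_rot": [0,-0.23,0]},
    {"gripper": 6,"translation": [-13.2,0,34],"delta_rot": [0,-0.23,0]},
    {"gripper": 6,"translation": [-13.2,0,34],"delta_rot": [0,-0.23,0]},
    {"gripper": 6,"translation": [-13.2,0,34],"delta_rot": [0,-0.23,0]},
  ],
)

```text
time: 31.38
tcp_pos: [0.555, 0.1318, 0.1612]
tcp_rot: [-1.571, -0.001, 0.004]
contact_force: [-0.9, 0.1, -0.5]
width: 0.0601
```

```bash
python3 jars.py; python3 wj.py
```

```text
tcp [0.555  0.1318 0.1612] [-1.571e+00 -1.000e-03  4.000e-03] w 0.0601
scene [ 0.476 -0.335] 131
scene [ 0.5  -0.23] 140
scene [0.554 0.132] 160
scene [ 0.57  -0.377] 151
scene [ 0.605 -0.231] 171
side [ 0.48 -0.34] 108
side [ 0.605 -0.228] 67
side [ 0.502 -0.234] 120
side [0.557 0.127] 211
side [0.494 0.269] 3229
[0.5554 0.1296 0.1607] [-1.571e+00 -1.000e-03 -0.000e+00]
[86. 13.] [ 0.4034 -0.0089  0.063 ] 1297 [54 32]
[280. 212.] [0.5549 0.1331 0.063 ] 2052 [52 50]
```

Request:
drive_tool(
  motion=[
    {"gripper": 6,"translation": [0,3,0.1],"delta_rot": [0,0,0]},
    {"gripper": 6,"translation": [0,6,0.1],"delta_rot": [0,0,0]},
    {"gripper": 6,"translation": [0,9,0.1],"delta_rot": [0,0,0]},
    {"gripper": 6,"translation": [0,11.5,0.1],"delta_rot": [0,0,0]},
    {"gripper": 6,"translation": [0,12.9,0.1],"delta_rot": [0,0,0]},
    {"gripper": 6,"translation": [0,12.9,0.1],"delta_rot": [0,0,0]},
    {"gripper": 5,"translation": [0,12.9,0.1],"delta_rot": [0,0,0]},
    {"gripper": 4.5,"translation": [0,12.9,0.1],"delta_rot": [0,0,0]},
    {"gripper": 3.5,"translation": [0,12.9,0.1],"delta_rot": [0,0,0]},
    {"gripper": 3.5,"translation": [0,12.9,0.1],"delta_rot": [0,0,0]},
    {"gripper": 3.5,"translation": [0,12.9,0.1],"delta_rot": [0,0,0]},
    {"gripper": 3.5,"translation": [0,12.9,0.1],"delta_rot": [0,0,0]},
    {"gripper": 3.5,"translation": [0,11,0.1],"delta_rot": [0,0,0]},
    {"gripper": 3.5,"translation": [0,8,0.1],"delta_rot": [0,0,0]},
    {"gripper": 3.5,"translation": [0,4,0.1],"delta_rot": [0,0,0]},
    {"gripper": 3.5,"translation": [0,0,0.1],"delta_rot": [0,0,0]},
    {"gripper": 3.5,"translation": [0,0,0.1],"delta_rot": [0,0,0]},
  ],
)

```text
time: 32.95
tcp_pos: [0.5603, 0.1325, 0.1709]
tcp_rot: [-1.568, -0.017, 0.002]
contact_force: [2.3, 0.9, -0.0]
width: 0.0444
```

Request:
drive_tool(
  motion=[
    {"gripper": 3.5,"translation": [0.2,0,-2],"delta_rot": [0,0,0]},
    {"gripper": 3.5,"translation": [0.4,0,-5.5],"delta_rot": [0,0,0]},
    {"gripper": 3.5,"translation": [0.7,0,-9.5],"delta_rot": [0,0,0]},
    {"gripper": 3.5,"translation": [1,0,-13.5],"delta_rot": [0,0.05,0]},
    {"gripper": 3.5,"translation": [1.3,0,-17.5],"delta_rot": [0,0.1,0]},
    {"gripper": 3.5,"translation": [1.6,0,-21.5],"delta_rot": [0,0.15,0]},
    {"gripper": 3.5,"translation": [2,0,-25.5],"delta_rot": [0,0.2,0]},
    {"gripper": 3.5,"translation": [2.4,0,-29.5],"delta_rot": [0,0.23,0]},
    {"gripper": 3.5,"translation": [2.8,0,-33.5],"delta_rot": [0,0.23,0]},
    {"gripper": 3.5,"translation": [3.2,0,-37.5],"delta_rot": [0,0.23,0]},
    {"gripper": 3.5,"translation": [3.4,0,-41.5],"delta_rot": [0,0.23,0]},
    {"gripper": 3.5,"translation": [3.4,0,-43.5],"delta_rot": [0,0.23,0]},
    {"gripper": 3.5,"translation": [3.4,0,-43.5],"delta_rot": [0,0.23,0]},
    {"gripper": 3.5,"translation": [3.4,0,-43.5],"delta_rot": [0,0.23,0]},
  ],
)

```text
time: 34.12
tcp_pos: [0.5892, -0.3042, 0.16]
tcp_rot: [-1.57, 0.0, -0.231]
contact_force: [-0.2, 0.9, -1.5]
width: 0.0442
```

```bash
python3 jars.py; python3 -c "
from h import *
print(togo([.589,-.304,.033]))"
```

```text
tcp [ 0.5892 -0.3042  0.16  ] [-1.57   0.    -0.231] w 0.0442
scene [ 0.472 -0.373] 117
scene [ 0.5  -0.23] 140
scene [ 0.57  -0.377] 149
scene [ 0.605 -0.231] 173
side [ 0.574 -0.382] 90
side [ 0.48  -0.339] 104
side [ 0.609 -0.235] 110
side [ 0.503 -0.234] 117
[ 0.   12.7  -0.18]
```

Request:
drive_tool(
  motion=[
    {"gripper": 3.5,"translation": [0,2.5,0],"delta_rot": [0,0,0]},
    {"gripper": 3.5,"translation": [0,6,0],"delta_rot": [0,0,0]},
    {"gripper": 3.5,"translation": [0,9,0],"delta_rot": [0,0,0]},
    {"gripper": 3.5,"translation": [0,11,0],"delta_rot": [0,0,0]},
    {"gripper": 3.5,"translation": [0,12,0],"delta_rot": [0,0,0]},
    {"gripper": 3.5,"translation": [0,12.7,0],"delta_rot": [0,0,0]},
    {"gripper": 3.5,"translation": [0,12.7,0],"delta_rot": [0,0,0]},
    {"gripper": 3.5,"translation": [0,12.7,0],"delta_rot": [0,0,0]},
    {"gripper": 4.6,"translation": [0,12.7,0],"delta_rot": [0,0,0]},
    {"gripper": 5,"translation": [0,12.7,0],"delta_rot": [0,0,0]},
    {"gripper": 5.4,"translation": [0,12.7,0],"delta_rot": [0,0,0]},
    {"gripper": 5.4,"translation": [0,12.7,0],"delta_rot": [0,0,0]},
    {"gripper": 5.4,"translation": [0,11.5,0],"delta_rot": [0,0,0]},
    {"gripper": 5.4,"translation": [0,9,0],"delta_rot": [0,0,0]},
    {"gripper": 5.4,"translation": [0,5,0],"delta_rot": [0,0,0]},
    {"gripper": 5.4,"translation": [0,1,0],"delta_rot": [0,0,0]},
    {"gripper": 5.4,"translation": [0,0,0],"delta_rot": [0,0,0]},
  ],
)

```text
time: 35.63
tcp_pos: [0.5929, -0.3055, 0.17]
tcp_rot: [-1.575, -0.012, -0.229]
contact_force: [1.4, -0.2, 1.5]
width: 0.0538
```

Request:
drive_tool(
  motion=[
    {"gripper": 6,"translation": [-0.3,-1,2],"delta_rot": [0,0,0]},
    {"gripper": 6,"translation": [-0.7,-2,6],"delta_rot": [0,-0.02,0]},
    {"gripper": 6,"translation": [-1.2,-3,10],"delta_rot": [0,-0.04,0]},
    {"gripper": 6,"translation": [-1.7,-4,14],"delta_rot": [0,-0.06,0]},
    {"gripper": 6,"translation": [-2.1,-4,18],"delta_rot": [0,-0.08,0]},
    {"gripper": 6,"translation": [-2.6,-4,22],"delta_rot": [0,-0.1,0]},
    {"gripper": 6,"translation": [-3.1,-4,26],"delta_rot": [0,-0.12,0]},
    {"gripper": 6,"translation": [-3.6,-4,30],"delta_rot": [0,-0.14,0]},
    {"gripper": 6,"translation": [-4,-4,34],"delta_rot": [0,-0.16,0]},
    {"gripper": 6,"translation": [-4.5,-4,38],"delta_rot": [0,-0.18,0]},
    {"gripper": 6,"translation": [-5,-4,42],"delta_rot": [0,-0.2,0]},
    {"gripper": 6,"translation": [-5.5,-4,46],"delta_rot": [0,-0.231,0]},
    {"gripper": 6,"translation": [-5.6,-4,47.6],"delta_rot": [0,-0.231,0]},
    {"gripper": 6,"translation": [-5.6,-4,47.6],"delta_rot": [0,-0.231,0]},
    {"gripper": 6,"translation": [-5.6,-4,47.6],"delta_rot": [0,-0.231,0]},
  ],
)

```text
time: 36.88
tcp_pos: [0.643, 0.1734, 0.2009]
tcp_rot: [-1.571, -0.001, 0.004]
contact_force: [-0.0, -0.6, 0.0]
width: 0.0604
```

```bash
python3 jars.py; python3 -c "
from h import *
c=shot('wrist','w5.png'); print(st()['tcp_pos'],st()['qpos'])
p=proj(c,[.645,.17,.06]).astype(int); print(p)
im=c['color'][max(0,p[1]-75):p[1]+75,p[0]-90:p[0]+90,::-1]
cv2.imwrite('pics/w5n.png',cv2.resize(np.clip(im*1.3,0,255).astype(np.uint8),None,fx=4,fy=4,interpolation=cv2.INTER_CUBIC)); print(max(0,p[1]-75),p[0]-90)
"
```

```text
tcp [0.643  0.1734 0.2009] [-1.571e+00 -1.000e-03  4.000e-03] w 0.0604
scene [ 0.476 -0.335] 133
scene [ 0.5  -0.23] 141
scene [ 0.57  -0.377] 153
scene [ 0.589 -0.305] 169
scene [ 0.605 -0.231] 173
side [ 0.574 -0.383] 100
side [ 0.593 -0.309] 105
side [ 0.48 -0.34] 108
side [ 0.609 -0.235] 117
side [ 0.502 -0.234] 120
side [0.533 0.272] 1566
side [0.444 0.254] 1110
side [0.485 0.337] 136
[0.6430384  0.17138634 0.20057425] [ 1.80026247e-01  1.77015125e-01  1.64325204e+00 -4.60480172e-04
  1.32126156e+00 -1.39103044e+00]
[275 201]
126 185
```

View pics/w5n.png

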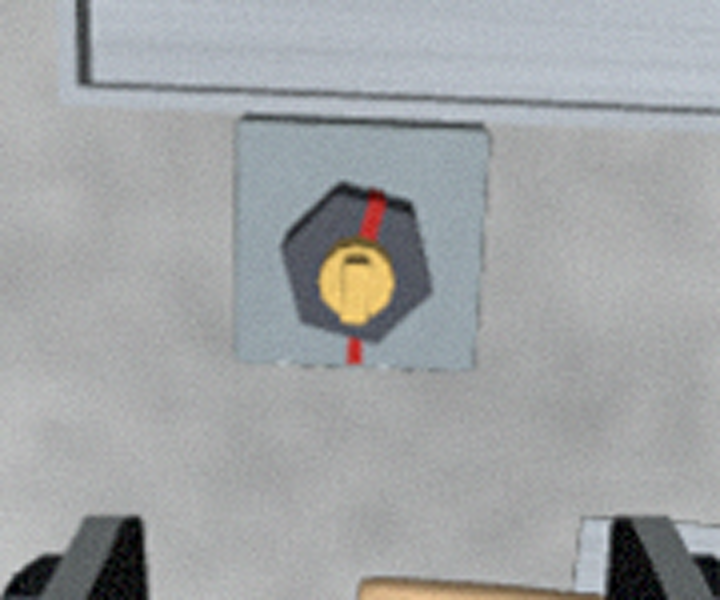

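The tray is empty and five lids are visible in the tote. In the nut crop, the hex corners are near (345,188), (412,205), (431,291), (377,342), (299,322) and (282,245). Its red mark is about 14° clockwise of -x, and the lug mark is at the bottom (353,350). That leaves about 170° clockwise to go.

```bash
python3 -c "
from h import *
c=shot('wrist')
f=lambda p:(185+p[0]/4,126+p[1]/4)
H=np.array([onz(c,f(p),.0613)[:2] for p in((345,188),(412,205),(431,291),(377,342),(299,322),(282,245))])
print(H.round(4),H.mean(0)); e=np.roll(H,-1,0)-H; print(np.linalg.norm(e,axis=1).round(4),(np.degrees(np.arctan2(e[:,1],e[:,0]))%60).round(1))
print('screw',onz(c,f((357,283)),.074),'lugmark',onz(c,f((353,350)),.04), 'mark',onz(c,f((376,195)),.0613))
L=[onz(c,f(p),.04)[:2].round(4) for p in((240,120),(490,128),(472,367),(235,360))]; print(L,np.mean(L,0))
s=cv2.imread('pics/scene0.png')
"
```

```text
[[0.6163 0.1657]
 [0.6204 0.1819]
 [0.642  0.1868]
 [0.6552 0.1735]
 [0.65   0.154 ]
 [0.6303 0.1502]] [0.63570207 0.16868839]
[0.0167 0.0221 0.0188 0.0202 0.02   0.021 ] [15.6 12.8 14.7 15.  10.9 12.1]
screw [0.63668372 0.16872579 0.074     ] lugmark [0.6641032  0.16697956 0.04      ] mark [0.61797532 0.17321707 0.0613    ]
[array([0.6024, 0.1384]), array([0.6044, 0.2024]), array([0.669 , 0.1993]), array([0.6669, 0.1349])] [0.635675 0.16875 ]
```

Request:
drive_tool(
  motion=[
    {"gripper": 6,"translation": [-0.6,0,-0.35],"delta_rot": [0,-0.1,0]},
    {"gripper": 6,"translation": [-0.6,2,-0.35],"delta_rot": [0,-0.2,0]},
    {"gripper": 6,"translation": [-0.6,5,-0.35],"delta_rot": [0,-0.235,0]},
    {"gripper": 6,"translation": [-0.6,8,-0.35],"delta_rot": [0,-0.235,0]},
    {"gripper": 6,"translation": [-0.6,11,-0.35],"delta_rot": [0,-0.235,0]},
    {"gripper": 6,"translation": [-0.6,13,-0.35],"delta_rot": [0,-0.235,0]},
    {"gripper": 6,"translation": [-0.6,14.5,-0.35],"delta_rot": [0,-0.235,0]},
    {"gripper": 6,"translation": [-0.6,15.4,-0.35],"delta_rot": [0,-0.235,0]},
    {"gripper": 6,"translation": [-0.6,15.6,-0.35],"delta_rot": [0,-0.235,0]},
    {"gripper": 6,"translation": [-0.6,15.6,-0.35],"delta_rot": [0,-0.235,0]},
    {"gripper": 5,"translation": [-0.6,15.6,-0.35],"delta_rot": [0,-0.235,0]},
    {"gripper": 4,"translation": [-0.6,15.6,-0.35],"delta_rot": [0,-0.235,0]},
    {"gripper": 3.5,"translation": [-0.6,15.6,-0.35],"delta_rot": [0,-0.235,0]},
    {"gripper": 2.5,"translation": [-0.6,15.6,-0.35],"delta_rot": [0,-0.235,0]},
    {"gripper": 2.5,"translation": [-0.6,15.6,-0.35],"delta_rot": [0,-0.235,0]},
    {"gripper": 2.5,"translation": [-0.6,15.6,-0.35],"delta_rot": [0,-0.235,0]},
    {"gripper": 2.5,"translation": [-0.6,15.6,-0.35],"delta_rot": [0,-0.235,0]},
  ],
)

```text
time: 38.5
tcp_pos: [0.6389, 0.1675, 0.0471]
tcp_rot: [-1.575, -0.003, 0.238]
contact_force: [1.0, -8.0, 5.3]
width: 0.0325
```

```bash
python3 - <<'E'
from h import *
s=st(); print(s['moment'],s['contact_force'],s['width'],s['tcp_pos'],s['tcp_rot'])
E
```

```text
[-1.2389982   0.0575652   0.07554525] [ 0.97644985 -8.02394944  5.29738135] 0.032549967497140675 [0.63888396 0.16748052 0.04712592] [-1.57509019 -0.00318656  0.2378783 ]
```

Width is 32.5 mm, which matches a flat-to-flat grip given the same pad squeeze seen before. Turning the nut clockwise now.

Request:
drive_tool(
  motion=[
    {"gripper": 2.5,"translation": [0.1,0,-0.2],"delta_rot": [0,0.06,0]},
    {"gripper": 2.5,"translation": [0.1,0,-0.2],"delta_rot": [0,0.17,0]},
    {"gripper": 2.5,"translation": [0.1,0,-0.2],"delta_rot": [0,0.28,0]},
    {"gripper": 2.5,"translation": [0.1,0,-0.2],"delta_rot": [0,0.39,0]},
    {"gripper": 2.5,"translation": [0.1,0,-0.2],"delta_rot": [0,0.5,0]},
    {"gripper": 2.5,"translation": [0.1,0,-0.2],"delta_rot": [0,0.61,0]},
    {"gripper": 2.5,"translation": [0.1,0,-0.2],"delta_rot": [0,0.72,0]},
    {"gripper": 2.5,"translation": [0.1,0,-0.2],"delta_rot": [0,0.83,0]},
    {"gripper": 2.5,"translation": [0.1,0,-0.2],"delta_rot": [0,0.94,0]},
    {"gripper": 2.5,"translation": [0.1,0,-0.2],"delta_rot": [0,1.05,0]},
    {"gripper": 2.5,"translation": [0.1,0,-0.2],"delta_rot": [0,1.16,0]},
    {"gripper": 2.5,"translation": [0.1,0,-0.2],"delta_rot": [0,1.27,0]},
    {"gripper": 2.5,"translation": [0.1,0,-0.2],"delta_rot": [0,1.38,0]},
    {"gripper": 2.5,"translation": [0.1,0,-0.2],"delta_rot": [0,1.5,0]},
  ],
)

```text
time: 39.67
tcp_pos: [0.6375, 0.1647, 0.0463]
tcp_rot: [-1.576, -0.005, -1.267]
contact_force: [-9.5, -11.5, 9.4]
width: 0.0323
```

```bash
python3 - <<'E'
from h import *
s=st(); print(s['moment'],s['contact_force'],s['width'],s['tcp_pos'],s['tcp_rot'],s['qpos'])
E
```

```text
[-1.88671529  1.48679934  0.05080488] [ -9.47306499 -11.54937821   9.43812055] 0.0323126158355719 [0.63746651 0.16470905 0.04634477] [-1.57596218 -0.00470886 -1.26721143] [ 0.17359237  0.31485951  1.75666447 -0.0060709   1.07458833 -0.12707797]
```

Request:
drive_tool(
  motion=[
    {"gripper": 2.5,"translation": [0.2,0,-0.25],"delta_rot": [0,0.06,0]},
    {"gripper": 2.5,"translation": [0.2,0,-0.25],"delta_rot": [0,0.17,0]},
    {"gripper": 2.5,"translation": [0.2,0,-0.25],"delta_rot": [0,0.28,0]},
    {"gripper": 2.5,"translation": [0.2,0,-0.25],"delta_rot": [0,0.39,0]},
    {"gripper": 2.5,"translation": [0.2,0,-0.25],"delta_rot": [0,0.5,0]},
    {"gripper": 2.5,"translation": [0.2,0,-0.25],"delta_rot": [0,0.61,0]},
    {"gripper": 2.5,"translation": [0.2,0,-0.25],"delta_rot": [0,0.72,0]},
    {"gripper": 2.5,"translation": [0.2,0,-0.25],"delta_rot": [0,0.83,0]},
    {"gripper": 2.5,"translation": [0.2,0,-0.25],"delta_rot": [0,0.94,0]},
    {"gripper": 2.5,"translation": [0.2,0,-0.25],"delta_rot": [0,1.05,0]},
    {"gripper": 2.5,"translation": [0.2,0,-0.25],"delta_rot": [0,1.16,0]},
    {"gripper": 2.5,"translation": [0.2,0,-0.25],"delta_rot": [0,1.26,0]},
    {"gripper": 2.5,"translation": [0.2,0,-0.25],"delta_rot": [0,1.34,0]},
    {"gripper": 2.5,"translation": [0.2,0,-0.25],"delta_rot": [0,1.34,0]},
  ],
)

```text
time: 40.83
tcp_pos: [0.6347, 0.1655, 0.0459]
tcp_rot: [-1.573, -0.004, -2.605]
contact_force: [-9.9, -1.1, 7.2]
width: 0.0323
```

```bash
python3 - <<'E'
from h import *
s=st(); print(s['moment'],s['contact_force'],s['width'],s['tcp_pos'],s['tcp_rot'],s['qpos'])
E
```

```text
[-0.06908269  1.58849729 -0.04780493] [-9.921988   -1.06367985  7.15132662] 0.03234097549189963 [0.63474424 0.16548885 0.04589962] [-1.57329574 -0.00421807 -2.60522225] [1.72884216e-01 3.10602148e-01 1.76292182e+00 9.52032416e-04
 1.07289997e+00 1.20685871e+00]
```

Request:
drive_tool(
  motion=[
    {"gripper": 2.5,"translation": [0.15,0,-0.1],"delta_rot": [0,0.04,0]},
    {"gripper": 2.5,"translation": [0.15,0,-0.1],"delta_rot": [0,0.08,0]},
    {"gripper": 2.5,"translation": [0.15,0,-0.1],"delta_rot": [0,0.12,0]},
    {"gripper": 2.5,"translation": [0.15,0,-0.1],"delta_rot": [0,0.15,0]},
    {"gripper": 2.5,"translation": [0.15,0,-0.1],"delta_rot": [0,0.15,0]},
  ],
)

```text
time: 41.25
tcp_pos: [0.6345, 0.1658, 0.0459]
tcp_rot: [-1.57, -0.001, -2.748]
contact_force: [-6.1, 1.2, 5.8]
width: 0.0323
```

```bash
python3 - <<'E'
from h import *
s=st(); print(s['moment'],s['contact_force'],s['width'],s['tcp_pos'],s['tcp_rot'])
E
```

```text
[0.18358664 0.95506664 1.7115175 ] [-6.06820779  1.18930703  5.77751152] 0.032275755792996345 [0.63449855 0.16576432 0.04593096] [-1.57025228e+00 -6.01556240e-04 -2.74775820e+00]
```

Request:
drive_tool(
  motion=[
    {"gripper": 3.4,"translation": [0,0,0],"delta_rot": [0,0,0]},
    {"gripper": 4.5,"translation": [0,0,0],"delta_rot": [0,0,0]},
    {"gripper": 6,"translation": [0,0,0],"delta_rot": [0,0,0]},
    {"gripper": 6,"translation": [0,0,0],"delta_rot": [0,0,0]},
    {"gripper": 6,"translation": [0,-2,0],"delta_rot": [0,0,0]},
    {"gripper": 6,"translation": [0,-5,0],"delta_rot": [0,0,0]},
    {"gripper": 6,"translation": [0,-9,0],"delta_rot": [0,0,0]},
    {"gripper": 6,"translation": [0,-13,0],"delta_rot": [0,0,0]},
    {"gripper": 6,"translation": [0,-15,0],"delta_rot": [0,0,0]},
    {"gripper": 6,"translation": [0,-15,0],"delta_rot": [0,0,0]},
    {"gripper": 6,"translation": [0,-15,0],"delta_rot": [0,0,0]},
    {"gripper": 6,"translation": [0,-15,0],"delta_rot": [0,0,0]},
  ],
)

```text
time: 42.25
tcp_pos: [0.6343, 0.1648, 0.1929]
tcp_rot: [-1.571, -0.002, -2.753]
contact_force: [-0.3, 0.1, -0.8]
width: 0.06
```

```bash
python3 jars.py; python3 -c "
from h import *
c=shot('wrist'); s=shot('scene')
p=proj(c,[.635,.1675,.06]).astype(int); print(p)
im=c['color'][max(0,p[1]-60):p[1]+60,p[0]-60:p[0]+60,::-1]
a=cv2.resize(np.clip(im*1.3,0,255).astype(np.uint8),(400,400),interpolation=cv2.INTER_CUBIC)
b=cv2.resize(s['color'][150:290,50:230,::-1],(400,311)); b=cv2.copyMakeBorder(b,0,89,0,0,0)
cv2.imwrite('pics/w6n.png',np.hstack([a,b]))
"
```

```text
tcp [0.6343 0.1648 0.1929] [-1.571e+00 -2.000e-03 -2.753e+00] w 0.06
scene [ 0.477 -0.335] 134
scene [ 0.5  -0.23] 142
scene [ 0.57  -0.377] 152
scene [ 0.589 -0.305] 168
scene [ 0.605 -0.231] 173
side [ 0.574 -0.381] 94
side [ 0.593 -0.309] 105
side [ 0.48 -0.34] 108
side [ 0.609 -0.235] 117
side [ 0.502 -0.234] 120
side [0.488 0.19 ] 168
side [0.443 0.251] 987
side [0.543 0.295] 1123
side [0.485 0.338] 109
[278 199]
```

View pics/w6n.png

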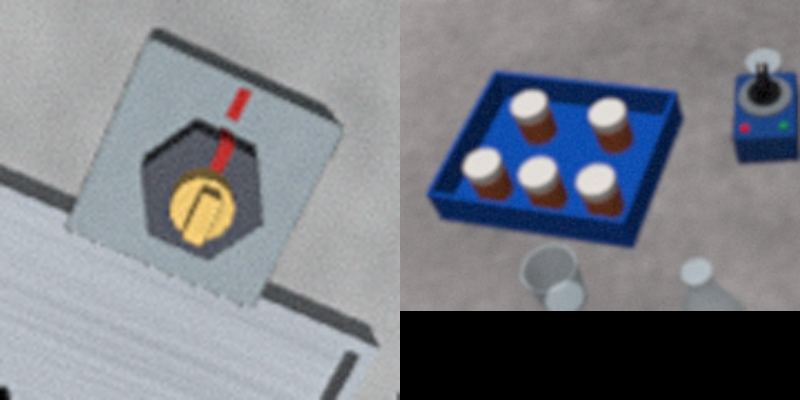

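The nut mark (220,152) lines up with the lug mark (238,103). The screw tab still lies along the lug's axis, and five jars stand upright in the tote. I'll hand in now.

```bash
python3 -c "
from h import *
s=st(); print(s['time'],s['contact_force'],s['width']); print(manip.hand_in())"
```

```text
42.45 [-1.05011611  0.10269171  0.3605099 ] 0.06014455267015051
the job is handed in; nothing more can be done
None
```

The job is done and handed in at about 42 s; hand-in reported no verdict.

- **Feed knob:** I turned it about 2.3 rad anticlockwise before touching any jar. The moment rose to 1.5 N m against the stop, and the white line then pointed to the -x side (off).
- **Jars:** Five were present. All five now stand upright on the tote floor, well apart, and both fixed cameras agree on their positions to within about 5 mm. The scene camera, the nut view and the tote view show none left in the tray. I saw no jar displaced during the run.
- **Jam nut:** I turned it about 2.98 rad clockwise in a single grip on its flats. It came up hard against the stop, with the moment rising from 0.05 to 1.7 N m, and its red mark lines up with the mark on the lug.
- **Brass screw:** I did not grip or strike it. Its tab looks unturned compared with before.

Two measurements disagreed slightly. The wrist camera read 2 to 4 mm off at the knob and nut, which I corrected from the contact forces. My first tote estimate was about 5 mm off, and I corrected it from close views before placing. I did not check every bystander object one by one at the end; the beaker, flask and dish that showed in the last picture looked undisturbed.

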